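Pack relay modules, stack the turned tote on them, load it with contactors

ROBOT

A 7-joint arm with a two-finger parallel gripper is mounted at the origin on a cart in front of the work surface, level with it; the furniture and walls round the work are solid. World frame = base frame: x ahead of the robot, y to its left, z up, the work surface at z = 0. Lengths are in m, angles in degrees, forces in N, time in s.
With the tool pointing down it reaches from about 0.35 to 0.9 m from the base axis. Payload 8.1 kg.
Tool frame: the origin (TCP) lies at the very end of the fingers, on their centre line; the grasp point (between the pads) lies 19 mm behind it; x points along the fingers, z is the direction in which the jaws open and shut, and the axes are right-handed (so a half turn about x gives the same grasp; the last joint's range is limited). The gripper opens to 92 mm and grips with 3 to 60 N. Pads are 19 mm wide; open, the fingers measure 130 mm over their backs; the gripper's body (75 mm by 190 mm) begins 47 mm behind the grasp point.
Start: joints at [57.433, 24.895, 1.432, 90.138, -0.665, 64.973, -4.303], TCP at [0.281, -0.558, 0.227] pointing down, gripper open.
Joint ranges: [-149.89, 149.89], [-25.12, 119.58], [-72.63, 75.52], [4.76, 147.25], [-75.54, 255.54], [6.69, 114.76], [-157.13, 157.13]. Speed limits (degrees/s): [127.2, 127.2, 172.46, 172.46, 180, 180, 180].

INTERFACE

Orientations are given as [roll, pitch, yaw] about the fixed x, y, z axes, in that order (R = Rz(yaw) Ry(pitch) Rx(roll)).
In Python, from plant import manip gives the robot as it stands.
- The arm moves only by the shell command python3 -m inch 'ROWS' [FORCE]. ROWS is JSON, a list of rows, each an object with "grip": the opening, from 0 (shut) to 1 (fully open); "translation": the shift along the tool's x, y, z in m, a list of three; "dr": the turn, a rotation vector about the tool's x, y, z in degrees, a list of three. In form: [{"grip": grip, "translation": [x, y, z], "dr": [rx, ry, rz]}, ...]. A call has 1 to 20 rows; each row shifts and turns the commanded pose from where the row before left it, along the tool's axes as they then stand; what a row does not reach is not made up. A row lasts 1/8 s, in which the tool goes at most 62.5 mm and 10.7 degrees, less where a joint would pass 70% of its speed; a pose out of reach is approached as far as the arm can. A call is refused whole if a number of a shift passes 0.0625 or a number of a turn 10.7, either way. A call with a gripper value outside its range is refused whole. The fingers move at their own pace and stop on an object; FORCE is the grip in N (left out, the last holds). Time passes only in rows, so rows that do not move let the fingers close. It gives the time, the measured TCP pose, the force and the opening at its end, in the units of the state.
- manip.sense(): the state, without advancing time (a new reading comes with each control period).
- manip.snapshot(name): name is "side" or "top" or "wrist"; returns the picture (400x640x3 uint8, blue, green, red); there is no depth.
- manip.calibration(name): a dict with "fx", "fy", "cx", "cy" (pixels), "rvec" (rotation vector, rad) and "tvec" (3), from world to camera coordinates, as OpenCV has them; the wrist camera has in their place "tool_from_camera" (4x4, takes a point from camera to tool coordinates, whose origin is the TCP and whose axes are the tool frame's). Camera axes: x right, y down, z forward; pixel columns grow to the right and rows downward; lengths in m; the calibration is good to about 2 mm. The wrist camera is an equidistant fisheye: a pixel r from the principal point sees the ray r / f radians off the axis. A picture is of the moment at which its call begins: read the wrist's pose just before it. calibration takes no time and is no camera call.
- manip.sign_off(): hands the job in, once; it reports no verdict.
The state is a dict: "time": time; "joint_positions": joint angles; "qd": joint speeds; "joint_efforts": joint torques, N m; "eef_pos": TCP position; "ee_rot": TCP orientation; "force": force on the tool from outside, world axes, zero at the start; "wrist_torque": the same for the moment, N m; "grip_width": finger opening in m.
Only numpy, scipy, OpenCV 4.12 (cv2) and the standard library are available. Lean on these libraries where they do the work, as an engineer would, in place of code of your own. Each camera call takes 0.05 s, during which the arm holds its last target. There are 200 camera calls.

TASK

Take the yellow tote out of the green one it is nested in and put it down on the bench, then push the grey relay modules, each row as one block, along the loading deck into the green tote until every module is wholly inside, upright and square (slide them in, do not lift them in over its walls). Then stack the yellow tote on the green one, turned half round from the way it was nested, so that its lugs sit in the seats of the green rim instead of nesting, and finally stand every blue contactor upright in the lanes of the yellow tote. Leave the finned drivers and the red tub alone.

Things in the scene. Friction and masses are not known exactly. Their poses are not given: they have to be found in the camera images.
- station: Fixed loading station on the bench: aluminium plate 350 x 226 x 5 mm with a raised white deck. Origin on the bench (z = 0) under the centre of the green tote's place; +x is the way the modules are pushed, from the deck into the tote; z up. Low steel cleats hold the tote in place with 3 mm play.
- deck_a (a point): On the white loading deck (z 11 mm, x -250 to -79 mm, y +-106 mm in the station's frame), at the outer end of lane A: station x = -250, y = +53 mm. The lane runs along station +x, with a thin black line under it. 22 mm high steel lead-in guides stand from x = -129 to -81 mm; the lane narrows between them from y = 6..99 to 16..90 mm.
- deck_b (a point): The same for lane B: station x = -250, y = -53 mm; the mirror image of lane A.
- tote_lower: Green stack-and-nest tote, loose, 0.35 kg, 172 x 219 x 86 mm, in the station. Origin under its floor's centre; +x from its open mouth to its back wall. Floor 4 mm thick (2 mm below the deck), x = -76 (mouth: no wall or sill) to +75 mm (back wall). A divider along x parts it in two lanes, |y| = 18 to 88 mm at the floor; walls lean outward 12 %.
- tote_lower_grip (a point): Middle of the green tote's grip rib on its divider: 12 mm thick across y, 136 mm long in x, 58 to 82 mm above the tote's origin (this point: 69 mm).
- tote_lower_rim (a point): Middle of the green tote's rim, 86 mm above its origin. The long sides of the rim have shallow seats (floor at 78 mm, 25 mm long) and deep slots (floor at 52 mm, 26 mm long). +y side: slots at x = +-60, seats at x = +-30 mm; -y side: slots at x = +-30, seats at x = +-60 mm.
- tote_upper: Yellow tote of the same shape, size, mass and frame as the green one, loose; starts nested in it facing the same way, origin 40 mm higher. Turned 180 degrees about z, its lugs land in the green seats (play 3.5 mm in x, 4 in y) and it stacks, origin 66 mm above the green one's. Lift it straight up. Contactors stand on its floor, in its lanes.
- tote_upper_grip (a point): Middle of the yellow tote's grip rib: 12 mm thick across y, 136 mm long in x, 58 to 82 mm above its origin (this point: 69 mm). The divider below it is hollow and open underneath.
- tote_upper_mouth (a point): Middle of the open mouth edge of the yellow tote's floor, 76 mm from the origin along its -x. Its four lugs (18 mm long in x, underside 12 mm above the origin, reaching to |y| = 106 mm) are at x = +-60 mm on its +y side and x = +-30 mm on its -y side; facing as the green tote they drop into its slots.
- jig_front (a point): Bystander: middle of the front edge (facing the robot, along y) of the white test jig's base plate, 12 mm high, 240 mm long in y and 190 mm deep; its blocks and the finned driver in it, up to 80 mm high, begin 23 mm behind this edge; its lever stands to 230 mm. A contactor may stand close in front of it.
- bench_left (a point): A clear patch of bench to the robot's left, about 210 x 220 mm, where the yellow tote can be put down meanwhile; z = 0.
- module1: Grey relay module, a block 45 (x) x 62 (y) x 52 mm, 0.16 kg; origin at its underside, 1.5 mm to the -x side of its middle; z up. Stands in one of two ragged rows on the deck, its 45 mm side along the row. May be absent.
- module2: Grey relay module, a block 45 (x) x 62 (y) x 52 mm, 0.16 kg; origin at its underside, 1.5 mm to the -x side of its middle; z up. Stands in one of two ragged rows on the deck, its 45 mm side along the row. May be absent.
- module3: Grey relay module, a block 45 (x) x 62 (y) x 52 mm, 0.16 kg; origin at its underside, 1.5 mm to the -x side of its middle; z up. Stands in one of two ragged rows on the deck, its 45 mm side along the row. May be absent.
- module4: Grey relay module, a block 45 (x) x 62 (y) x 52 mm, 0.16 kg; origin at its underside, 1.5 mm to the -x side of its middle; z up. Stands in one of two ragged rows on the deck, its 45 mm side along the row. May be absent.
- module5: Grey relay module, a block 45 (x) x 62 (y) x 52 mm, 0.16 kg; origin at its underside, 1.5 mm to the -x side of its middle; z up. Stands in one of two ragged rows on the deck, its 45 mm side along the row. May be absent.
- module6: Grey relay module, a block 45 (x) x 62 (y) x 52 mm, 0.16 kg; origin at its underside, 1.5 mm to the -x side of its middle; z up. Stands in one of two ragged rows on the deck, its 45 mm side along the row. May be absent.
- contactor1: Blue contactor with an orange plunger on top, 46 (x) x 56 (y) mm, 0.25 kg; body 60 mm high, 75 mm with the plunger; origin at its underside, about the middle; z up. Stands on the bench. May be absent.
- contactor2: Blue contactor with an orange plunger on top, 46 (x) x 56 (y) mm, 0.25 kg; body 60 mm high, 75 mm with the plunger; origin at its underside, about the middle; z up. Stands on the bench. May be absent.
- contactor3: Blue contactor with an orange plunger on top, 46 (x) x 56 (y) mm, 0.25 kg; body 60 mm high, 75 mm with the plunger; origin at its underside, about the middle; z up. Stands on the bench. May be absent.
- driver4: Bystander: loose finned aluminium driver block, 97 x 58 x 66 mm, behind the deck; not to be disturbed.
- parts_tub: Bystander: round red tub of screws, 68 mm wide, 36 mm high, behind the test jig; not to be disturbed.

How it is judged:
By the outcome, as a careful person would: the job done as asked, in the order asked, and still so for the second after the job is handed in, with the robot touching nothing.
Of module1, module2, module3, module4, module5, module6 only 4 to 6 are there at a start; the rules pass over those that are not, and their reading is None.
Of contactor1, contactor2, contactor3 only 2 to 3 are there at a start; the rules pass over those that are not, and their reading is None.
At some moment in a run one of contactor2, contactor3 may be knocked a few centimetres aside while the robot is not near it.
It also fails if it takes over 210 s, if anything falls off the work surface, if the arm or the gripper's body presses on something with over 40 N, if the wrist force passes 120 N, or if a joint passes its speed limit or range.

## Working session

There is one attempt and no reset: what is moved stays moved. The work goes in short steps, Python scripts to look and compute and a shell command to move; the robot and the scene stay as the last step left them, time stands still between calls to the robot, and variables do not carry over. Pictures are saved under pics/ and viewed, about 12 in all and at most 16, crops included, and the job is handed in when it is done.

```bash
ls; mkdir -p pics
cat > h.py <<'E'
import numpy as np, cv2, json
from scipy.spatial.transform import Rotation as R
from plant import manip
def snap(name,fn=None):
    s=manip.sense(); im=manip.snapshot(name)
    if fn: cv2.imwrite('pics/'+fn+'.png',im); json.dump([s['eef_pos'],s['ee_rot']] if not hasattr(s['eef_pos'],'tolist') else [s['eef_pos'].tolist(),list(map(float,s['ee_rot']))],open('pics/'+fn+'.json','w'))
    return im
def ray(name,px,pose=None):
    c=manip.calibration(name)
    d=np.array([(px[0]-c['cx'])/c['fx'],(px[1]-c['cy'])/c['fy']])
    if name=='wrist':
        T=np.array(c['tool_from_camera']); r=np.hypot(*d)
        v=np.r_[d/max(r,1e-9)*np.sin(r),np.cos(r)]
        Rt=R.from_euler('xyz',pose[1],degrees=True).as_matrix()
        return Rt@T[:3,3]+np.array(pose[0]), Rt@T[:3,:3]@v
    Rm=cv2.Rodrigues(np.array(c['rvec'],float))[0]; t=np.array(c['tvec'],float).ravel()
    return -Rm.T@t, Rm.T@np.r_[d,1]
def atz(name,px,z,pose=None):
    o,d=ray(name,px,pose); return o+d*(z-o[2])/d[2]
def tri(*rs):
    A=0;b=0
    for o,d in rs:
        d=d/np.linalg.norm(d);P=np.eye(3)-np.outer(d,d);A=A+P;b=b+P@o
    x=np.linalg.solve(A,b); return x,[np.linalg.norm(np.cross(x-o,d/np.linalg.norm(d))) for o,d in rs]
def proj(name,p,pose=None):
    c=manip.calibration(name); p=np.array(p,float)
    if name=='wrist':
        T=np.array(c['tool_from_camera']); Rt=R.from_euler('xyz',pose[1],degrees=True).as_matrix()
        q=T[:3,:3].T@(Rt.T@(p-np.array(pose[0]))-T[:3,3]); th=np.arctan2(np.hypot(q[0],q[1]),q[2]); u=q[:2]/np.hypot(q[0],q[1])*th
    else:
        q=cv2.Rodrigues(np.array(c['rvec'],float))[0]@p+np.array(c['tvec'],float).ravel(); u=q[:2]/q[2]
    return np.array([c['cx']+c['fx']*u[0],c['cy']+c['fy']*u[1]])
E
python3 - <<'E'
from h import *
s=manip.sense(); print(s)
for n in ['top','side','wrist']: snap(n,n+'0'); print(n,manip.calibration(n))
for n in ['top','side']: print(ray(n,(320,200)))
E
```

```text
pics
{'time': 0.0, 'joint_positions': array([57.43300905, 24.93481364,  1.43113155, 90.18932328, -0.66348683,
       64.97264605, -4.30353163]), 'qd': array([-0.02208299, -0.02981493,  0.06553871, -0.09469696,  0.07966386,
        0.04751792,  0.03978738]), 'joint_efforts': array([ 2.22866795e-03, -6.67850661e+01,  9.86229032e-01, -3.14456749e+01,
       -6.03109784e-02,  4.27718216e-02,  2.29031002e-04]), 'eef_pos': array([ 0.28042362, -0.55798934,  0.2259613 ]), 'ee_rot': array([-174.05056837,   89.91150231,  122.63348106]), 'force': array([-0.23243734, -0.56464448, -0.19538964]), 'wrist_torque': array([-0.00958422,  0.0470649 ,  0.02860707]), 'grip_width': 0.09194567784452999}
top {'fx': 437.4669590573447, 'fy': 437.4669590573447, 'cx': 318.01304065165084, 'cy': 200.75839234455086, 'rvec': array([ 2.1576142 , -2.1716514 ,  0.05714664]), 'tvec': array([-0.06795709,  0.58219809,  1.29459617])}
side {'fx': 437.1357422305677, 'fy': 437.1357422305677, 'cx': 315.72135113505016, 'cy': 201.86109920167522, 'rvec': array([ 0.12578999,  2.53327729, -1.79705797]), 'tvec': array([0.55361457, 0.11551589, 1.32973507])}
wrist {'fx': 309.70691628693146, 'fy': 309.70691628693146, 'cx': 316.01218286323905, 'cy': 194.28191253747943, 'tool_from_camera': array([[-9.34870363e-04, -2.92443935e-01,  9.56282213e-01,
        -1.57173369e-01],
       [ 5.88660413e-04, -9.56282626e-01, -2.92443486e-01,
         8.02734228e-02],
       [ 9.99999390e-01,  2.89528734e-04,  1.06615045e-03,
         4.79426305e-04],
       [ 0.00000000e+00,  0.00000000e+00,  0.00000000e+00,
         1.00000000e+00]])}
(array([ 0.47264817, -0.11090944,  1.33561028]), array([ 0.08450004,  0.02518016, -0.99611713]))
(array([0.64415249, 1.16580313, 0.56035614]), array([-0.08369438, -0.94123737, -0.32738568]))
```

View pics/top0.png

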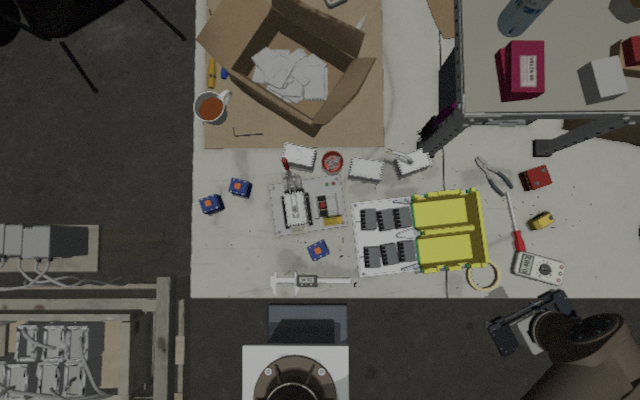

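View pics/side0.png

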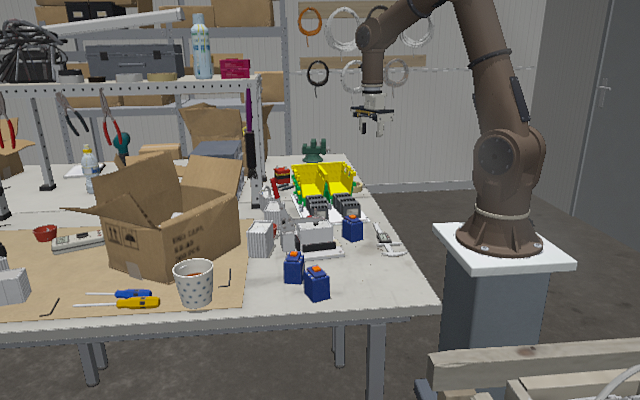

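Run:
```python
from h import *
im=cv2.imread('pics/top0.png')
a=cv2.resize(im[180:285,340:500],None,fx=5,fy=5,interpolation=cv2.INTER_CUBIC);cv2.imwrite('pics/c1.png',a)
a=cv2.resize(im[170:300,190:350],None,fx=4.5,fy=4.5,interpolation=cv2.INTER_CUBIC);cv2.imwrite('pics/c2.png',a)
```

```text
(no output)
```

View pics/c1.png

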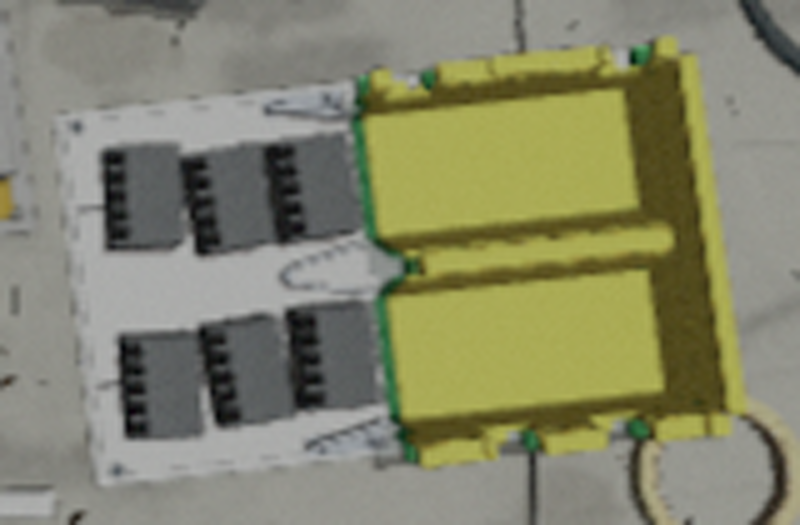

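View pics/c2.png

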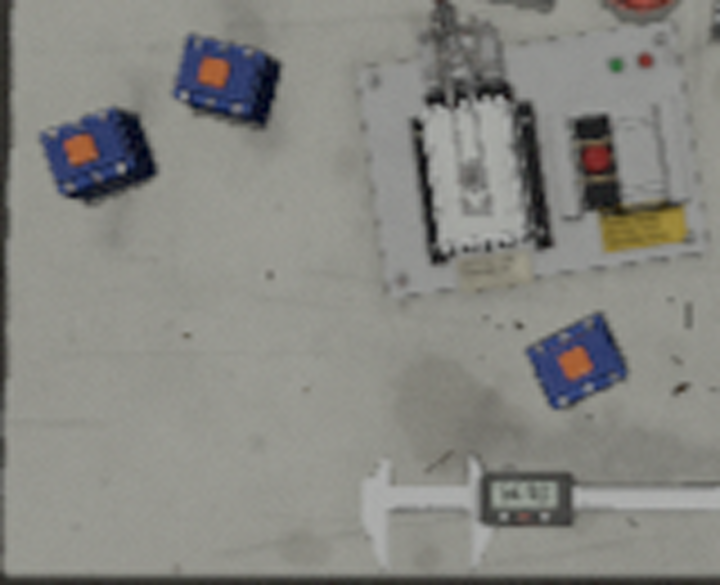

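Run:
```python
from h import *
f=lambda p:(340+(p[0]+.5)/5-.5,180+(p[1]+.5)/5-.5)
g=lambda p:(190+(p[0]+.5)/4.5-.5,170+(p[1]+.5)/4.5-.5)
A=atz('top',f((58,115)),.011);B=atz('top',f((100,485)),.011)
print('deck corners',A,B,np.linalg.norm(A-B))
d=A-B; yaw=np.degrees(np.arctan2(d[1],d[0]))-90; print('station yaw',yaw)
m=(A+B)/2; u=np.array([np.cos(np.radians(yaw)),np.sin(np.radians(yaw)),0]); print('origin',m+.25*u)
r1=atz('top',f((410,268)),.127);r2=atz('top',f((672,238)),.127); print('rib',r1,r2,(r1+r2)/2,np.linalg.norm(r1-r2),np.degrees(np.arctan2(*(r2-r1)[1::-1])))
# yellow rim outer corners z=.131
for p in [(362,82),(690,45),(740,408),(415,465)]: print('rim',atz('top',f(p),.131))
# module top corners
for p in [(127,143),(183,143),(127,248),(183,246),(275,140),(352,135),(360,232),(145,335),(200,333),(205,435),(380,400)]: print('mod',p,atz('top',f(p),.063))
for p in [(80,150),(213,72),(575,361)]: print('con plunger',atz('top',g(p),.075))
for p in [(45,130),(118,108),(140,170),(65,198), (190,35),(280,62),(265,118),(178,95), (527,350),(600,314),(627,368),(560,408)]: print('con',p,atz('top',g(p),.06))
for p in [(392,297),(705,250),(360,65)]: print('jig',atz('top',g(p),.012))
for p in [(365,480),(385,565),(10,575),(475,465),(580,520)]: print('cal,edge',atz('top',g(p),0.0))
```

```text
deck corners [ 0.57636625 -0.17199632  0.011     ] [ 0.35438777 -0.19450124  0.011     ] 0.22311637953256386
station yaw -84.2109424058807
origin [ 0.49059358 -0.43197378  0.011     ]
rib [ 0.48181467 -0.35800474  0.127     ] [ 0.49736891 -0.5005191   0.127     ] [ 0.48959179 -0.42926192  0.127     ] 0.1433606590152845 -83.7713043667777
rim [ 0.58389731 -0.33348952  0.131     ]
rim [ 0.6028175  -0.51262624  0.131     ]
rim [ 0.40538113 -0.53244036  0.131     ]
rim [ 0.37538415 -0.35725192  0.131     ]
mod (127, 143) [ 0.55566265 -0.20944927  0.063     ]
mod (183, 143) [ 0.5554283 -0.2418884  0.063    ]
mod (127, 248) [ 0.49474318 -0.20859129  0.063     ]
mod (183, 246) [ 0.49571169 -0.24092186  0.063     ]
mod (275, 140) [ 0.55678811 -0.29510665  0.063     ]
mod (352, 135) [ 0.55936982 -0.33958601  0.063     ]
mod (360, 232) [ 0.50319105 -0.34291538  0.063     ]
mod (145, 335) [ 0.44458273 -0.21824322  0.063     ]
mod (200, 333) [ 0.44558526 -0.24987938  0.063     ]
mod (205, 435) [ 0.38728745 -0.25176006  0.063     ]
mod (380, 400) [ 0.40686819 -0.352127    0.063     ]
con plunger [
[... 383 characters left out ...]
280, 62) [0.63161165 0.1222467  0.06      ]
con (265, 118) [0.59481003 0.13183992 0.06      ]
con (178, 95) [0.61042437 0.18931652 0.06      ]
con (527, 350) [ 0.44305747 -0.03932169  0.06      ]
con (600, 314) [ 0.46595936 -0.08657636  0.06      ]
con (627, 368) [ 0.43123918 -0.10374822  0.06      ]
con (560, 408) [ 0.40584327 -0.06046561  0.06      ]
jig [0.47780441 0.05415633 0.012     ]
jig [ 0.50809989 -0.15634031  0.012     ]
jig [0.63505185 0.07637698 0.012     ]
cal,edge [0.35505273 0.07358311 0.        ]
cal,edge [0.29858756 0.05990085 0.        ]
cal,edge [0.29226185 0.3137365  0.        ]
cal,edge [ 0.36484906 -0.00067945  0.        ]
cal,edge [ 0.32815666 -0.07117562  0.        ]
```

```bash
cat >> h.py <<'E'
def plan(pos,jaw,flip=False):
    """remaining shift (tool axes, after the turn / before) and the turn to pose tool down with jaw axis at world angle jaw"""
    s=manip.sense(); Rt=R.from_euler('xyz',s['ee_rot'],degrees=True)
    a=np.radians(jaw); z=np.array([np.cos(a),np.sin(a),0]); x=np.array([0,0,-1.]); 
    G=R.from_matrix(np.c_[x,np.cross(z,x),z]); rv=(Rt.inv()*G).as_rotvec(degrees=True)
    d=np.array(pos)-s['eef_pos']
    print('turn',rv.round(2),'| shift before turn',(Rt.inv().apply(d)*1e3).round(1),'| after turn',(G.inv().apply(d)*1e3).round(1))
def st():
    s=manip.sense(); Rt=R.from_euler('xyz',s['ee_rot'],degrees=True).as_matrix()
    print('t',round(s['time'],2),'pos',np.round(s['eef_pos'],4),'jaw',round(np.degrees(np.arctan2(Rt[1,2],Rt[0,2])),2),'xaxis',Rt[:,0].round(3),'F',np.round(s['force'],1),'w',round(s['grip_width'],4),'q',np.round(s['joint_positions'],0))
E
python3 - <<'E'
from h import *
st(); 
for j in (6,186): plan((.488,-.43,.32),j)
E
```

```text
t 0.15 pos [ 0.2805 -0.5581  0.2261] jaw -63.31 xaxis [-0.001  0.001 -1.   ] F [-0.5  0.5 -0.5] w 0.0915 q [57. 25.  1. 90. -1. 65. -4.]
turn [-6.931e+01 -6.000e-02 -3.000e-02] | shift before turn [-93.9 242.9 -21.4] | after turn [-93.9 105.7 219.8]
turn [ 1.1069e+02 -4.0000e-02  7.0000e-02] | shift before turn [-93.9 242.9 -21.4] | after turn [ -93.9 -105.7 -219.8]
```

```bash
python3 -m inch '[{"grip":1,"translation":[-0.0134,0,0],"dr":[-9.9,0,0]},{"grip":1,"translation":[-0.0134,0,0],"dr":[-9.9,0,0]},{"grip":1,"translation":[-0.0134,0,0],"dr":[-9.9,0,0]},{"grip":1,"translation":[-0.0134,0,0],"dr":[-9.9,0,0]},{"grip":1,"translation":[-0.0134,0,0],"dr":[-9.9,0,0]},{"grip":1,"translation":[-0.0134,0,0],"dr":[-9.9,0,0]},{"grip":1,"translation":[-0.0134,0,0],"dr":[-9.9,0,0]},{"grip":0.6,"translation":[0,0.021,0.044],"dr":[0,0,0]},{"grip":0.6,"translation":[0,0.021,0.044],"dr":[0,0,0]},{"grip":0.6,"translation":[0,0.021,0.044],"dr":[0,0,0]},{"grip":0.6,"translation":[0,0.021,0.044],"dr":[0,0,0]},{"grip":0.6,"translation":[0,0.021,0.044],"dr":[0,0,0]},{"grip":0.6,"translation":[0,0,0],"dr":[0,0,0]},{"grip":0.6,"translation":[0,0,0],"dr":[0,0,0]}]' 30
python3 - <<'E'
from h import *
st(); plan((.488,-.43,.32),6)
im=snap('wrist','w1'); cv2.imwrite('pics/w1b.png',cv2.resize(im,(800,500)))
E
```

```text
time: 1.9
eef_pos: [0.488, -0.4314, 0.3201]
ee_rot: [180.0, 89.9, -174.0]
force: [0.3, 0.5, 0.1]
grip_width: 0.0554
t 1.9 pos [ 0.488  -0.4314  0.3201] jaw 5.98 xaxis [-0.001 -0.    -1.   ] F [0.3 0.5 0.1] w 0.0554 q [ 47.  26. -16.  76.   7.  79.  37.]
turn [-0.02 -0.06 -0.  ] | shift before turn [0.1 1.4 0.1] | after turn [0.1 1.4 0.1]
```

View pics/w1b.png

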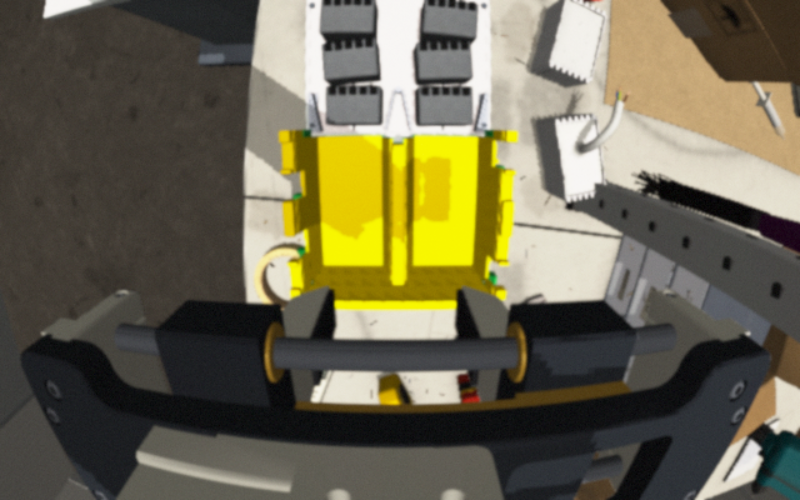

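Run:
```python
from h import *
f=lambda p:(340+(p[0]+.5)/5-.5,180+(p[1]+.5)/5-.5)
w=lambda p:((p[0]+.5)*.8-.5,(p[1]+.5)*.8-.5)
pose=json.load(open('pics/w1.json'))
for a,b in [((412,268),(398,142)),((672,238),(399,284)),((362,82),(514,131)),((740,408),(281,306))]:
    print('tri',tri(ray('top',f(a)),ray('wrist',w(b),pose)))
r1=atz('wrist',w((398,142)),.127,pose);r2=atz('wrist',w((399,284)),.127,pose)
print('rib',r1,r2,(r1+r2)/2,np.linalg.norm(r1-r2),np.degrees(np.arctan2(*(r2-r1)[1::-1])))
print('floor edges back/mouth corners')
# tote yellow: mouth corner outer at floor; module tops
for p in [(322,2),(375,2),(324,50),(379,47),(327,95),(382,95),(330,123),(382,124),(424,10),(476,8),(417,49),(471,46),(415,95),(471,95),(416,125),(470,125)]: print(p,atz('wrist',w(p),.063,pose).round(4))
```

```text
tri (array([ 0.48355541, -0.36637377,  0.09166214]), [np.float64(0.0014789992868347015), np.float64(0.00147899928683471)])
tri (array([ 0.49831346, -0.49592303,  0.13988858]), [np.float64(0.0012813646021951443), np.float64(0.001281364602195061)])
tri (array([ 0.58752952, -0.33788926,  0.12326725]), [np.float64(0.004086453962197127), np.float64(0.004086453962196905)])
tri (array([ 0.40660146, -0.50201836,  0.20605099]), [np.float64(0.004964556147842208), np.float64(0.004964556147842284)])
rib [ 0.48467788 -0.36513109  0.127     ] [ 0.50021988 -0.50092912  0.127     ] [ 0.49244888 -0.43303011  0.127     ] 0.136684522198006 -83.4709410803281
floor edges back/mouth corners
(322, 2) [ 0.3879 -0.2188  0.063 ]
(375, 2) [ 0.4449 -0.2158  0.063 ]
(324, 50) [ 0.3967 -0.2742  0.063 ]
(379, 47) [ 0.4547 -0.267   0.063 ]
(327, 95) [ 0.4051 -0.3236  0.063 ]
(382, 95) [ 0.4633 -0.319   0.063 ]
(330, 123) [ 0.4112 -0.3536  0.063 ]
(382, 124) [ 0.4665 -0.35    0.063 ]
(424, 10) [ 0.4974 -0.2196  0.063 ]
(476, 8) [ 0.5526 -0.2081  0.063 ]
(417, 49) [ 0.4945 -0.265   0.063 ]
(471, 46) [ 0.5512 -0.2531  0.063 ]
(415, 95) [ 0.4977 -0.3153  0.063 ]
(471, 95) [ 0.5569 -0.3072  0.063 ]
(416, 125) [ 0.5023 -0.3472  0.063 ]
(470, 125) [ 0.5596 -0.3397  0.063 ]
```

```bash
python3 -m inch '[{"grip":0.6,"translation":[0.045,0.0002,0.0008],"dr":[-0.4,0,0]},{"grip":0.6,"translation":[0.045,0,0.0008],"dr":[0,0,0]},{"grip":0.6,"translation":[0.045,0,0.0008],"dr":[0,0,0]},{"grip":0.6,"translation":[0.045,0,0.0008],"dr":[0,0,0]},{"grip":0.6,"translation":[0.030,0,0.0008],"dr":[0,0,0]},{"grip":0.6,"translation":[0.015,0,0],"dr":[0,0,0]},{"grip":0,"translation":[0,0,0],"dr":[0,0,0]},{"grip":0,"translation":[0,0,0],"dr":[0,0,0]},{"grip":0,"translation":[0,0,0],"dr":[0,0,0]},{"grip":0,"translation":[0,0,0],"dr":[0,0,0]},{"grip":0,"translation":[0,0,0],"dr":[0,0,0]},{"grip":0,"translation":[0,0,0],"dr":[0,0,0]}]' 40
python3 - <<'E'
from h import *
st()
E
```

```text
time: 3.45
eef_pos: [0.4923, -0.4309, 0.0963]
ee_rot: [-98.1, 90.0, -91.7]
force: [-3.1, 0.4, 6.1]
grip_width: 0.0168
t 3.45 pos [ 0.4923 -0.4309  0.0963] jaw 6.36 xaxis [-0.    -0.001 -1.   ] F [-3.1  0.4  6.1] w 0.0168 q [ 46.  36. -15.  93.  11.  53.  33.]
```

```bash
python3 -m inch '[{"grip":0,"translation":[0,0,0],"dr":[0,0,0]},{"grip":0,"translation":[0,0,0],"dr":[0,0,0]},{"grip":0,"translation":[-0.004,0,0],"dr":[0,0,0]},{"grip":0,"translation":[-0.006,0,0],"dr":[0,0,0]}]'
python3 - <<'E'
from h import *
st()
E
```

```text
time: 3.95
eef_pos: [0.4923, -0.4299, 0.1052]
ee_rot: [122.2, 89.9, 128.6]
force: [-0.5, -0.1, -3.9]
grip_width: 0.0171
t 3.95 pos [ 0.4923 -0.4299  0.1052] jaw 6.4 xaxis [-0.001  0.001 -1.   ] F [-0.5 -0.1 -3.9] w 0.0171 q [ 47.  35. -16.  92.  11.  54.  34.]
```

```bash
python3 -m inch '[{"grip":0,"translation":[-0.015,0,0],"dr":[0,0,0]},{"grip":0,"translation":[-0.02,0,0],"dr":[0,0,0]},{"grip":0,"translation":[-0.03,0,0],"dr":[0,0,0]},{"grip":0,"translation":[-0.03,0,0],"dr":[0,0,0]},{"grip":0,"translation":[-0.03,0,0],"dr":[0,0,0]},{"grip":0,"translation":[0,0.03,0],"dr":[0,0,0]},{"grip":0,"translation":[0,0.045,0],"dr":[0,0,0]},{"grip":0,"translation":[0,0.045,0],"dr":[0,0,0]},{"grip":0,"translation":[0,0.045,0],"dr":[0,0,0]},{"grip":0,"translation":[0,0.035,0],"dr":[-4,0,0]},{"grip":0,"translation":[0,0,0],"dr":[-8.4,0,0]},{"grip":0,"translation":[0,0,0],"dr":[-8.4,0,0]},{"grip":0,"translation":[0,0,0],"dr":[-8.4,0,0]},{"grip":0,"translation":[0,0,0],"dr":[-8.4,0,0]},{"grip":0,"translation":[0,0,0],"dr":[-8.4,0,0]},{"grip":0,"translation":[0,0,0],"dr":[-8.4,0,0]},{"grip":0,"translation":[0,0,0],"dr":[-8.4,0,0]},{"grip":0,"translation":[0,0,0],"dr":[-8.4,0,0]},{"grip":0,"translation":[0,0,0],"dr":[-8.4,0,0]},{"grip":0,"translation":[0,0,0],"dr":[-4,0,0]}]' 50
python3 - <<'E'
from h import *
st(); plan((.415,.19,.23),90)
im=snap('side','s1'); cv2.imwrite('pics/s1c.png',cv2.resize(im[120:260,240:440],None,fx=4,fy=4,interpolation=cv2.INTER_CUBIC))
E
```

```text
time: 6.45
eef_pos: [0.4703, -0.2317, 0.2315]
ee_rot: [-142.7, 89.9, -52.5]
force: [-0.2, -0.1, -4.1]
grip_width: 0.0166
t 6.45 pos [ 0.4703 -0.2317  0.2315] jaw 90.18 xaxis [ 0.001 -0.001 -1.   ] F [-0.2 -0.1 -4.1] w 0.0166 q [ 49.  20. -37. 101.  13.  63.  98.]
turn [ 0.18 -0.04  0.03] | shift before turn [  1.1  54.  421.9] | after turn [  1.5  55.3 421.7]
```

View pics/s1c.png

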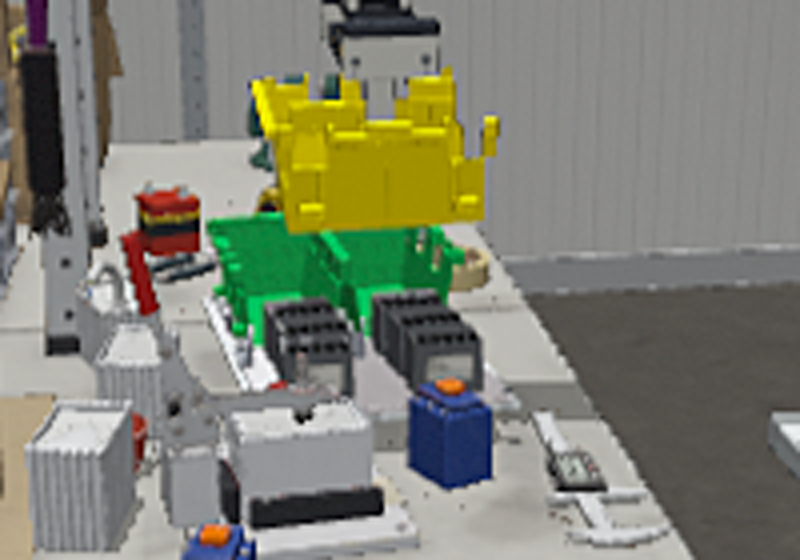

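```bash
python3 -m inch '[{"grip":0,"translation":[0,0.003,0.0222],"dr":[0,0,0]},{"grip":0,"translation":[0,0.0055,0.04],"dr":[0,0,0]},{"grip":0,"translation":[0,0.0055,0.045],"dr":[0,0,0]},{"grip":0,"translation":[0,0.0055,0.045],"dr":[0,0,0]},{"grip":0,"translation":[0,0.0055,0.045],"dr":[0,0,0]},{"grip":0,"translation":[0,0.0055,0.045],"dr":[0,0,0]},{"grip":0,"translation":[0,0.0055,0.045],"dr":[0,0,0]},{"grip":0,"translation":[0,0.0055,0.045],"dr":[0,0,0]},{"grip":0,"translation":[0,0.0055,0.045],"dr":[0,0,0]},{"grip":0,"translation":[0,0.0055,0.03],"dr":[0,0,0]},{"grip":0,"translation":[0,0.003,0.015],"dr":[0,0,0]},{"grip":0,"translation":[0.04,0,0],"dr":[0,0,0]},{"grip":0,"translation":[0.05,0,0],"dr":[0,0,0]},{"grip":0,"translation":[0.045,0,0],"dr":[0,0,0]},{"grip":0,"translation":[0.02,0,0],"dr":[0,0,0]},{"grip":0,"translation":[0.01,0,0],"dr":[0,0,0]},{"grip":0,"translation":[0,0,0],"dr":[0,0,0]}]'
python3 - <<'E'
from h import *
st(); plan((.415,.19,.052),90)
E
```

```text
time: 8.62
eef_pos: [0.4148, 0.1909, 0.0658]
ee_rot: [-121.3, 90.0, -31.4]
force: [0.3, 0.8, -2.9]
grip_width: 0.0169
t 8.62 pos [0.4148 0.1909 0.0658] jaw 89.98 xaxis [ 0. -0. -1.] F [ 0.3  0.8 -2.9] w 0.0169 q [  1.  28. -42. 121.  29.  41.  30.]
turn [-0.02 -0.01  0.01] | shift before turn [13.8 -0.2 -0.9] | after turn [13.8 -0.2 -0.9]
```

```bash
python3 -m inch '[{"grip":0,"translation":[0.008,0,0],"dr":[0,0,0]},{"grip":0,"translation":[0.004,0,0],"dr":[0,0,0]},{"grip":0,"translation":[0.002,0,0],"dr":[0,0,0]},{"grip":0,"translation":[0,0,0],"dr":[0,0,0]}]'; python3 -m inch '[{"grip":0.6,"translation":[0,0,0],"dr":[0,0,0]},{"grip":0.6,"translation":[0,0,0],"dr":[0,0,0]},{"grip":0.6,"translation":[0,0,0],"dr":[0,0,0]},{"grip":0.6,"translation":[-0.03,0,0],"dr":[0,0,0]},{"grip":0.6,"translation":[-0.06,0,0],"dr":[0,0,0]},{"grip":0.6,"translation":[-0.06,0,0],"dr":[0,0,0]},{"grip":0.6,"translation":[-0.03,0,0],"dr":[0,0,0]},{"grip":1,"translation":[0,0,0],"dr":[10.6,0,0]},{"grip":1,"translation":[0,0,0],"dr":[10.6,0,0]},{"grip":1,"translation":[0,0,0],"dr":[10.6,0,0]},{"grip":1,"translation":[0,0,0],"dr":[10.6,0,0]},{"grip":1,"translation":[0,0,0],"dr":[10.6,0,0]},{"grip":1,"translation":[0,0,0],"dr":[10.6,0,0]},{"grip":1,"translation":[0,0,0],"dr":[10.6,0,0]},{"grip":1,"translation":[0,0,0],"dr":[9.4,0,0]}]'
python3 - <<'E'
from h import *
st(); plan((.49,-.30,.25),6.4)
E
```

```text
time: 9.12
eef_pos: [0.415, 0.1905, 0.0516]
ee_rot: [-128.9, 90.0, -39.0]
force: [-0.3, -0.3, -3.1]
grip_width: 0.0166
time: 11.0
eef_pos: [0.4147, 0.1906, 0.2316]
ee_rot: [-40.6, 90.0, -34.6]
force: [0.6, 0.1, 0.3]
grip_width: 0.0919
t 11.0 pos [0.4147 0.1906 0.2316] jaw 6.07 xaxis [ 0. -0. -1.] F [0.6 0.1 0.3] w 0.0919 q [ -1.  12. -35. 110.   8.  60. -34.]
turn [-0.33  0.01  0.  ] | shift before turn [ -18.4 -495.8   23. ] | after turn [ -18.4 -495.9   20.1]
```

```bash
python3 -m inch '[{"grip":1,"translation":[0,-0.04,0.002],"dr":[0,0,0]},{"grip":1,"translation":[0,-0.055,0.002],"dr":[0,0,0]},{"grip":1,"translation":[0,-0.055,0.002],"dr":[0,0,0]},{"grip":1,"translation":[0,-0.055,0.002],"dr":[0,0,0]},{"grip":1,"translation":[0,-0.055,0.002],"dr":[0,0,0]},{"grip":1,"translation":[0,-0.055,0.002],"dr":[0,0,0]},{"grip":1,"translation":[0,-0.055,0.002],"dr":[0,0,0]},{"grip":1,"translation":[0,-0.055,0.002],"dr":[0,0,0]},{"grip":1,"translation":[0,-0.055,0],"dr":[0,0,0]},{"grip":1,"translation":[0,-0.03,0],"dr":[-0.3,0,0]},{"grip":1,"translation":[0,0,0],"dr":[0,0,0]},{"grip":1,"translation":[0,0,0],"dr":[0,0,0]}]'
python3 - <<'E'
from h import *
st()
im=snap('wrist','w2'); cv2.imwrite('pics/w2b.png',cv2.resize(im[0:260,140:520],None,fx=2.1,fy=2.1,interpolation=cv2.INTER_CUBIC)); snap('top','top1')
E
```

```text
time: 12.5
eef_pos: [0.4876, -0.3135, 0.2314]
ee_rot: [86.3, 90.0, 93.0]
force: [0.4, 0.6, 0.2]
grip_width: 0.0919
t 12.5 pos [ 0.4876 -0.3135  0.2314] jaw 6.73 xaxis [-0.     0.001 -1.   ] F [0.4 0.6 0.2] w 0.0919 q [ 40.  22. -17.  95.   7.  64.  28.]
```

View pics/w2b.png

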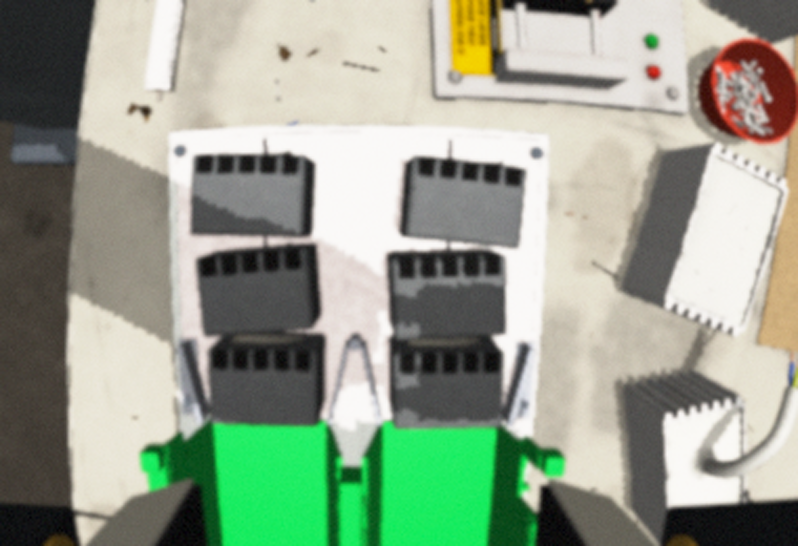

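```bash
cat > a.py <<'E'
from h import *
c=lambda p:(140+(p[0]+.5)/2.1-.5,(p[1]+.5)/2.1-.5)
pose=json.load(open('pics/w2.json'))
W=lambda p,z:atz('wrist',c(p),z,pose)
for p,z in [((172,130),.011),((548,133),.011),((265,140),.011),((266,240),.011),((450,140),.011),((450,243),.011),((350,470),.087),((354,336),.033)]: print(p,W(p,z).round(4))
A,B=W((548,133),.011),W((172,130),.011); d=A-B
print('len',np.linalg.norm(d),'yaw',np.degrees(np.arctan2(d[1],d[0]))-90)
yaw=np.radians(-83.6);u=np.array([np.cos(yaw),np.sin(yaw),0]);v=np.array([-u[1],u[0],0]);O=np.array([.492,-.432,0])
print('stn of deck corners',[((q-O)@u,(q-O)@v) for q in (A,B)])
for p,z in [((265,140),.011),((266,240),.011),((450,140),.011),((450,243),.011),((350,470),.087),((354,336),.033),((322,423),.009),((380,423),.009),((214,423),.009),((497,423),.009)]:
    q=W(p,z);print('stn',p,((q-O)@u).round(4),((q-O)@v).round(4))
M=dict(B1=[(195,156),(308,152),(308,234),(192,234)],B2=[(197,260),(312,246),(318,325),(204,333)],B3=[(213,350),(322,346),(321,421),(212,420)],A1=[(406,157),(524,168),(518,245),(403,238)],A2=[(389,255),(504,252),(504,334),(391,335)],A3=[(394,349),(500,349),(500,425),(396,425)])
for k,l in M.items():
    q=np.array([W(p,.063) for p in l]); m=q.mean(0)
    e=(q[1]-q[0])+(q[2]-q[3]); ang=np.degrees(np.arctan2(e@-u,e@v))
    print(k,m.round(4),'stn',((m-O)@u).round(4),((m-O)@v).round(4),'ang',ang.round(1),'size',(np.linalg.norm(q[1]-q[0])).round(4),np.linalg.norm(q[2]-q[1]).round(4))
E
python3 a.py
```

```text
(172, 130) [ 0.3578 -0.1939  0.011 ]
(548, 133) [ 0.5762 -0.1708  0.011 ]
(265, 140) [ 0.4144 -0.1969  0.011 ]
(266, 240) [ 0.4212 -0.2552  0.011 ]
(450, 140) [ 0.5195 -0.185   0.011 ]
(450, 243) [ 0.5272 -0.2448  0.011 ]
(350, 470) [ 0.4842 -0.3596  0.087 ]
(354, 336) [ 0.4785 -0.3021  0.033 ]
len 0.21955150675286822 yaw -83.97775455454135
stn of deck corners [(np.float64(-0.2501716801866399), np.float64(0.11277378718555882)), (np.float64(-0.2516191861196131), np.float64(-0.10677294780275469))]
stn (265, 140) -0.2423 -0.0509
stn (266, 240) -0.1835 -0.0507
stn (450, 140) -0.2424 0.0549
stn (450, 243) -0.1821 0.0558
stn (350, 470) -0.0728 0.0003
stn (354, 336) -0.1306 0.001
stn (322, 423) -0.0717 -0.0193
stn (380, 423) -0.0719 0.0164
stn (214, 423) -0.0711 -0.0875
stn (497, 423) -0.0723 0.0894
B1 [ 0.4186 -0.2297  0.063 ] stn -0.2092 -0.0504 ang -0.9 size 0.0574 0.0413
B2 [ 0.4269 -0.2787  0.063 ] stn -0.1596 -0.0476 ang 4.6 size 0.0595 0.0403
B3 [ 0.4358 -0.3272  0.063 ] stn -0.1104 -0.0442 ang 0.9 size 0.0573 0.0403
A1 [ 0.5246 -0.2217  0.063 ] stn -0.2054 0.0559 ang -2.4 size 0.0594 0.0395
A2 [ 0.523  -0.2692  0.063 ] stn -0.1583 0.0489 ang 2.2 size 0.0581 0.0423
A3 [ 0.5303 -0.3176  0.063 ] stn -0.1094 0.0508 ang 0.5 size 0.055 0.0415
```

```bash
cat >> h.py <<'E'
YAW=-83.55; _a=np.radians(YAW); U=np.array([np.cos(_a),np.sin(_a),0]); V=np.array([-U[1],U[0],0]); O=np.array([.492,-.432,0])
def S(x,y,z): return O+x*U+y*V+np.array([0,0,z])
def sst():
    p=manip.sense()['eef_pos']-O; print('TCP stn x %.4f y %.4f z %.4f'%(p@U,p@V,p[2]))
E
python3 - <<'E'
from h import *
sst(); plan(S(-.209,-.052,.042),6.45); plan(S(-.265,-.052,.1),6.45)
E
```

```text
TCP stn x -0.1187 y 0.0092 z 0.2317
turn [ 0.34  0.01 -0.02] | shift before turn [189.7  90.6 -60.7] | after turn [189.7  90.3 -61.2]
turn [ 0.34  0.01 -0.02] | shift before turn [131.7 146.6 -60.3] | after turn [131.7 146.3 -61.2]
```

```bash
python3 -m inch '[{"grip":1,"translation":[0,0.045,-0.031],"dr":[0.34,0,0]},{"grip":1,"translation":[0,0.0453,-0.0302],"dr":[0,0,0]},{"grip":1,"translation":[0.06,0,0],"dr":[0,0,0]},{"grip":1,"translation":[0.06,0,0],"dr":[0,0,0]},{"grip":1,"translation":[0.03,0,0],"dr":[0,0,0]},{"grip":1,"translation":[0.02,0,0],"dr":[0,0,0]},{"grip":1,"translation":[0.0197,0,0],"dr":[0,0,0]},{"grip":0.6,"translation":[0,0,0],"dr":[0,0,0]},{"grip":0.6,"translation":[0,0,0],"dr":[0,0,0]},{"grip":0.6,"translation":[0,0,0],"dr":[0,0,0]},{"grip":0.6,"translation":[0,0,0],"dr":[0,0,0]},{"grip":0.6,"translation":[0,0,0],"dr":[0,0,0]},{"grip":0.6,"translation":[0,0,0],"dr":[0,0,0]}]' 15
python3 -c "
from h import *
st();sst()"
```

```text
time: 14.22
eef_pos: [0.4168, -0.2319, 0.0426]
ee_rot: [-41.7, 89.9, -35.4]
force: [-2.9, 0.6, 7.3]
grip_width: 0.0621
t 14.22 pos [ 0.4168 -0.2319  0.0426] jaw 6.34 xaxis [ 0.001 -0.001 -1.   ] F [-2.9  0.6  7.3] w 0.0621 q [ 35.  27. -16. 121.  13.  34.  16.]
TCP stn x -0.2072 y -0.0523 z 0.0426
```

```bash
python3 -m inch '[{"grip":1,"translation":[0,0,0],"dr":[0,0,0]},{"grip":1,"translation":[0,0,0],"dr":[0,0,0]},{"grip":1,"translation":[0,0,0],"dr":[0,0,0]},{"grip":1,"translation":[0,-0.025,0],"dr":[0,0,0]},{"grip":1,"translation":[0,-0.0255,0],"dr":[0,0,0]},{"grip":0.6,"translation":[0,0,0],"dr":[0,0,0]},{"grip":0.6,"translation":[0,0,0],"dr":[0,0,0]},{"grip":0.6,"translation":[0,0,0],"dr":[0,0,0]},{"grip":0.6,"translation":[0,0,0],"dr":[0,0,0]},{"grip":0.6,"translation":[0,0,0],"dr":[0,0,0]},{"grip":0.6,"translation":[0,0,0],"dr":[0,0,0]}]' 15
python3 -m inch '[{"grip":1,"translation":[0,0,0],"dr":[0,0,0]},{"grip":1,"translation":[0,0,0],"dr":[0,0,0]},{"grip":1,"translation":[0,0,0],"dr":[0,0,0]},{"grip":1,"translation":[0,-0.025,0],"dr":[0,0,0]},{"grip":1,"translation":[0,-0.025,0],"dr":[0,0,0]},{"grip":0.6,"translation":[0,0,0],"dr":[0,0,0]},{"grip":0.6,"translation":[0,0,0],"dr":[0,0,0]},{"grip":0.6,"translation":[0,0,0],"dr":[0,0,0]},{"grip":0.6,"translation":[0,0,0],"dr":[0,0,0]},{"grip":0.6,"translation":[0,0,0],"dr":[0,0,0]},{"grip":0.6,"translation":[0,0,0],"dr":[0,0,0]}]' 15
python3 -c "
from h import *
st();sst(); plan(S(-.2054,.054,.1),6.45)"
```

```text
time: 15.6
eef_pos: [0.422, -0.2817, 0.0418]
ee_rot: [136.4, 90.0, 142.7]
force: [0.2, 0.6, -0.6]
grip_width: 0.0628
time: 16.98
eef_pos: [0.4276, -0.3313, 0.0419]
ee_rot: [97.6, 90.0, 104.0]
force: [0.5, 1.6, 0.2]
grip_width: 0.0618
t 16.98 pos [ 0.4276 -0.3313  0.0419] jaw 6.36 xaxis [-0.  0. -1.] F [0.5 1.6 0.2] w 0.0618 q [ 43.  31. -16. 112.  13.  39.  26.]
TCP stn x -0.1073 y -0.0527 z 0.0419
turn [-0.09 -0.   -0.01] | shift before turn [-58.1  98.3 106.5] | after turn [-58.1  98.1 106.7]
```

```bash
python3 -m inch '[{"grip":1,"translation":[0,0,0],"dr":[0,0,0]},{"grip":1,"translation":[0,0,0],"dr":[0,0,0]},{"grip":1,"translation":[0,0,0],"dr":[0,0,0]},{"grip":1,"translation":[-0.03,0,0],"dr":[0,0,0]},{"grip":1,"translation":[-0.03,0,0],"dr":[0,0,0]},{"grip":1,"translation":[0,0.041,0],"dr":[0,0,0]},{"grip":0.2,"translation":[0,0.041,0],"dr":[-0.1,0,0]},{"grip":0.2,"translation":[0,0.041,0],"dr":[0,0,0]},{"grip":0.2,"translation":[0,0.041,0],"dr":[0,0,0]},{"grip":0.2,"translation":[0,0,0],"dr":[0,0,0]},{"grip":0.2,"translation":[0,0,0],"dr":[0,0,0]},{"grip":0.2,"translation":[0,0,0],"dr":[0,0,0]},{"grip":0.2,"translation":[0.03,0,0],"dr":[0,0,0]},{"grip":0.2,"translation":[0.02,0,0],"dr":[0,0,0]},{"grip":0.2,"translation":[0.014,0,0],"dr":[0,0,0]},{"grip":0.2,"translation":[0,0,0],"dr":[0,0,0]}]' 15
python3 -c "
from h import *
st();sst()"
```

```text
time: 18.98
eef_pos: [0.4087, -0.1689, 0.0371]
ee_rot: [158.0, 89.9, 164.4]
force: [0.1, -0.2, 0.1]
grip_width: 0.0183
t 18.98 pos [ 0.4087 -0.1689  0.0371] jaw 6.41 xaxis [-0.002  0.    -1.   ] F [ 0.1 -0.2  0.1] w 0.0183 q [ 29.  25. -18. 125.  14.  31.   7.]
TCP stn x -0.2708 y -0.0532 z 0.0371
```

```bash
python3 -m inch '[{"grip":0.2,"translation":[0,-0.01,0],"dr":[0,0,0]},{"grip":0.2,"translation":[0,-0.01,0],"dr":[0,0,0]},{"grip":0.2,"translation":[0,-0.01,0],"dr":[0,0,0]},{"grip":0.2,"translation":[0,-0.01,0],"dr":[0,0,0]},{"grip":0.2,"translation":[0,-0.01,0],"dr":[0,0,0]},{"grip":0.2,"translation":[0,-0.01,0],"dr":[0,0,0]},{"grip":0.2,"translation":[0,-0.01,0],"dr":[0,0,0]},{"grip":0.2,"translation":[0,-0.01,0],"dr":[0,0,0]},{"grip":0.2,"translation":[0,-0.01,0],"dr":[0,0,0]}]' 15
python3 -c "
from h import *
st();sst()"
python3 -m inch '[{"grip":0.2,"translation":[0,-0.008,0],"dr":[0,0,0]},{"grip":0.2,"translation":[0,-0.008,0],"dr":[0,0,0]},{"grip":0.2,"translation":[0,-0.008,0],"dr":[0,0,0]},{"grip":0.2,"translation":[0,-0.008,0],"dr":[0,0,0]},{"grip":0.2,"translation":[0,-0.008,0],"dr":[0,0,0]},{"grip":0.2,"translation":[0,-0.008,0],"dr":[0,0,0]},{"grip":0.2,"translation":[0,-0.008,0],"dr":[0,0,0]}]' 15
python3 - <<'E'
from h import *
st();sst()
im=snap('wrist','w3'); cv2.imwrite('pics/w3b.png',cv2.resize(im[100:330,140:520],None,fx=2.1,fy=2.1,interpolation=cv2.INTER_CUBIC))
E
```

```text
time: 20.1
eef_pos: [0.4194, -0.2587, 0.0378]
ee_rot: [174.2, 90.0, -179.4]
force: [-1.0, 3.2, 2.1]
grip_width: 0.0184
t 20.1 pos [ 0.4194 -0.2587  0.0378] jaw 6.45 xaxis [-0. -0. -1.] F [-1.   3.2  2.1] w 0.0184 q [ 39.  29. -17. 118.  14.  35.  18.]
TCP stn x -0.1803 y -0.0526 z 0.0378
time: 20.98
eef_pos: [0.4257, -0.3143, 0.0378]
ee_rot: [170.4, 90.0, 176.8]
force: [0.2, 3.8, 3.0]
grip_width: 0.0184
t 20.98 pos [ 0.4257 -0.3143  0.0378] jaw 6.44 xaxis [-0.  0. -1.] F [0.2 3.8 3. ] w 0.0184 q [ 43.  31. -17. 113.  14.  38.  23.]
TCP stn x -0.1244 y -0.0527 z 0.0378
```

View pics/w3b.png

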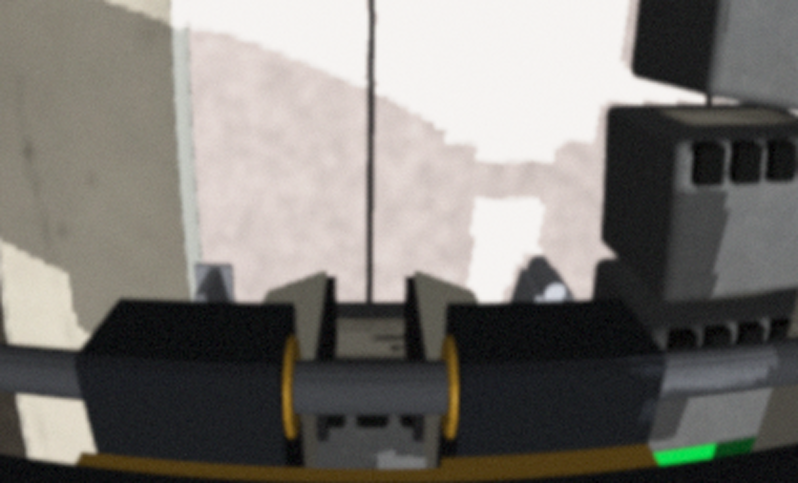

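```bash
python3 -m inch '[{"grip":0.2,"translation":[0,-0.007,0],"dr":[0,0,0]},{"grip":0.2,"translation":[0,-0.007,0],"dr":[0,0,0]},{"grip":0.2,"translation":[0,-0.007,0],"dr":[0,0,0]},{"grip":0.2,"translation":[0,-0.007,0],"dr":[0,0,0]},{"grip":0.2,"translation":[0,-0.007,0],"dr":[0,0,0]}]' 15
python3 -m inch '[{"grip":0.2,"translation":[0,-0.004,0],"dr":[0,0,0]},{"grip":0.2,"translation":[0,-0.003,0],"dr":[0,0,0]},{"grip":0.2,"translation":[0,-0.003,0],"dr":[0,0,0]},{"grip":0.2,"translation":[0,-0.003,0],"dr":[0,0,0]},{"grip":0.2,"translation":[0,0,0],"dr":[0,0,0]}]' 15
python3 - <<'E'
from h import *
st();sst()
plan(S(-.13,-.054,.037),6.45);plan(S(-.2054,.054,.1),6.45)
E
```

```text
time: 21.65
eef_pos: [0.4296, -0.349, 0.0378]
ee_rot: [-175.1, 90.0, -168.6]
force: [-0.4, 3.0, -0.0]
grip_width: 0.0183
time: 22.28
eef_pos: [0.4312, -0.362, 0.0379]
ee_rot: [-65.7, 90.0, -59.2]
force: [-0.6, 1.3, -0.7]
grip_width: 0.0186
t 22.27 pos [ 0.4312 -0.362   0.0379] jaw 6.42 xaxis [ 0.    -0.001 -1.   ] F [-0.6  1.3 -0.7] w 0.0186 q [ 47.  33. -17. 109.  14.  40.  28.]
TCP stn x -0.0764 y -0.0526 z 0.0379
turn [-0.03  0.02  0.04] | shift before turn [ 0.9 53.6 -1.4] | after turn [ 0.9 53.6 -1.4]
turn [-0.03  0.02  0.04] | shift before turn [-62.1 129.  106.5] | after turn [-62.1 129.  106.6]
```

```bash
python3 -m inch '[{"grip":0.2,"translation":[0,0.02,0],"dr":[0,0,0]},{"grip":0.2,"translation":[0,0.02,0],"dr":[0,0,0]},{"grip":0.2,"translation":[-0.05,0,0],"dr":[0,0,0]},{"grip":0.2,"translation":[-0.05,0,0],"dr":[0,0,0]},{"grip":1,"translation":[0,0.045,0.0533],"dr":[0,0,0]},{"grip":1,"translation":[0,0.044,0.0533],"dr":[0,0,0]},{"grip":1,"translation":[0,0,0],"dr":[0,0,0]},{"grip":1,"translation":[0,0,0],"dr":[0,0,0]},{"grip":1,"translation":[0.05,0,0],"dr":[0,0,0]},{"grip":1,"translation":[0.03,0,0],"dr":[0,0,0]},{"grip":1,"translation":[0.016,0,0],"dr":[0,0,0]},{"grip":0.6,"translation":[0,0,0],"dr":[0,0,0]},{"grip":0.6,"translation":[0,0,0],"dr":[0,0,0]},{"grip":0.6,"translation":[0,0,0],"dr":[0,0,0]},{"grip":0.6,"translation":[0,0,0],"dr":[0,0,0]},{"grip":0.6,"translation":[0,0,0],"dr":[0,0,0]},{"grip":0.6,"translation":[0,0,0],"dr":[0,0,0]}]' 15
python3 - <<'E'
from h import *
st();sst()
E
python3 -m inch '[{"grip":1,"translation":[0,0,0],"dr":[0,0,0]},{"grip":1,"translation":[0,0,0],"dr":[0,0,0]},{"grip":1,"translation":[0,0,0],"dr":[0,0,0]},{"grip":1,"translation":[0,-0.024,0],"dr":[0,0,0]},{"grip":1,"translation":[0,-0.0245,0],"dr":[0,0,0]},{"grip":0.6,"translation":[0,0,0],"dr":[0,0,0]},{"grip":0.6,"translation":[0,0,0],"dr":[0,0,0]},{"grip":0.6,"translation":[0,0,0],"dr":[0,0,0]},{"grip":0.6,"translation":[0,0,0],"dr":[0,0,0]},{"grip":0.6,"translation":[0,0,0],"dr":[0,0,0]},{"grip":0.6,"translation":[0,0,0],"dr":[0,0,0]}]' 15
python3 -m inch '[{"grip":1,"translation":[0,0,0],"dr":[0,0,0]},{"grip":1,"translation":[0,0,0],"dr":[0,0,0]},{"grip":1,"translation":[0,0,0],"dr":[0,0,0]},{"grip":1,"translation":[0,-0.025,0],"dr":[0,0,0]},{"grip":1,"translation":[0,-0.025,0],"dr":[0,0,0]},{"grip":0.6,"translation":[0,0,0],"dr":[0,0,0]},{"grip":0.6,"translation":[0,0,0],"dr":[0,0,0]},{"grip":0.6,"translation":[0,0,0],"dr":[0,0,0]},{"grip":0.6,"translation":[0,0,0],"dr":[0,0,0]},{"grip":0.6,"translation":[0,0,0],"dr":[0,0,0]},{"grip":0.6,"translation":[0,0,0],"dr":[0,0,0]}]' 15
python3 -c "
from h import *
st();sst()"
```

```text
time: 24.4
eef_pos: [0.534, -0.2329, 0.0561]
ee_rot: [-17.8, 87.5, -11.2]
force: [14.2, 8.1, 83.1]
grip_width: 0.0557
t 24.4 pos [ 0.534  -0.2329  0.0561] jaw 6.56 xaxis [ 0.043 -0.008 -0.999] F [14.2  8.1 83.1] w 0.0557 q [ 32.  32. -19. 107.  15.  40.  11.]
TCP stn x -0.1931 y 0.0641 z 0.0561
time: 25.78
eef_pos: [0.518, -0.2788, 0.0417]
ee_rot: [136.6, 89.9, 143.1]
force: [-1.5, 2.3, 0.8]
grip_width: 0.0621
time: 27.15
eef_pos: [0.5265, -0.3276, 0.0426]
ee_rot: [-3.2, 89.8, 3.4]
force: [5.5, 0.6, -0.3]
grip_width: 0.0619
t 27.15 pos [ 0.5265 -0.3276  0.0426] jaw 6.58 xaxis [ 0.004  0.    -1.   ] F [ 5.5  0.6 -0.3] w 0.0619 q [ 39.  37. -18. 100.  15.  45.  20.]
TCP stn x -0.0998 y 0.0460 z 0.0426
```

```bash
python3 -m inch '[{"grip":1,"translation":[0,0,0],"dr":[0,0,0]},{"grip":1,"translation":[0,0,0],"dr":[0,0,0]},{"grip":1,"translation":[0,0,0],"dr":[0,0,0]},{"grip":1,"translation":[0,0,0],"dr":[0,0,0]},{"grip":1,"translation":[-0.06,0,0],"dr":[0,0,0]},{"grip":1,"translation":[-0.06,0,0],"dr":[0,0,0]},{"grip":1,"translation":[-0.06,0,0],"dr":[0,0,0]},{"grip":1,"translation":[0,0,0],"dr":[0,0,0]},{"grip":1,"translation":[0,0,0],"dr":[0,0,0]}]' 15
python3 - <<'E'
from h import *
st();sst()
im=snap('wrist','w4'); cv2.imwrite('pics/w4b.png',cv2.resize(im[0:260,140:520],None,fx=2.1,fy=2.1,interpolation=cv2.INTER_CUBIC))
E
```

```text
time: 28.28
eef_pos: [0.5235, -0.3292, 0.2214]
ee_rot: [-176.3, 90.0, -169.8]
force: [-0.4, 0.5, -0.6]
grip_width: 0.0917
t 28.27 pos [ 0.5235 -0.3292  0.2214] jaw 6.43 xaxis [-0.001 -0.    -1.   ] F [-0.4  0.5 -0.6] w 0.0917 q [ 42.  26. -21.  90.  10.  66.  25.]
TCP stn x -0.0986 y 0.0429 z 0.2214
```

View pics/w4b.png

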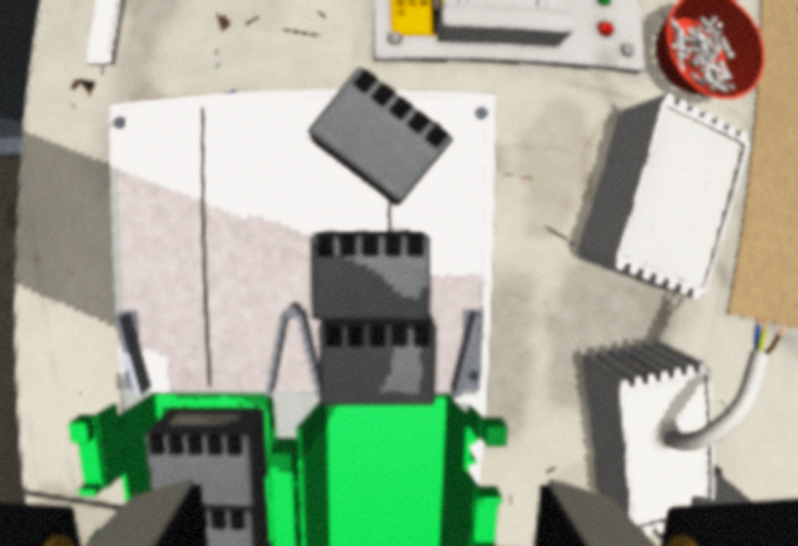

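Run:
```python
from h import *
c=lambda p:(140+(p[0]+.5)/2.1-.5,(p[1]+.5)/2.1-.5)
pose=json.load(open('pics/w4.json'))
W=lambda p,z:atz('wrist',c(p),z,pose)
for k,l in dict(A1=[(360,70),(452,138),(398,203),(310,132)],A2=[(313,233),(428,233),(428,318),(313,315)],A3=[(322,320),(434,320),(434,402),(324,400)],B1=[(150,434),(252,432),(252,507),(152,508)]).items():
    q=np.array([W(p,.063 if k!='B1' else .061) for p in l]); m=q.mean(0); e=(q[1]-q[0])+(q[2]-q[3])
    print(k,m.round(4),'stn',((m-O)@U).round(4),((m-O)@V).round(4),'long dir world',np.degrees(np.arctan2(e[1],e[0])).round(1),[np.linalg.norm(q[i]-q[i-1]).round(4) for i in (1,2)],'rear',((q[0]-O)@U).round(4),((q[1]-O)@U).round(4))
    if k=='A1': plan([m[0],m[1],.15],np.degrees(np.arctan2(e[1],e[0])))
plan(S(-.16,.054,.1),6.45)
for p,z in [((205,110),.011),((209,383),.011),((390,200),.011),((272,432),.087),((270,398),.009),((160,398),.009),((330,405),.009),((440,405),.009)]:
    q=W(p,z); print(p,((q-O)@U).round(4),((q-O)@V).round(4))
```

```text
A1 [ 0.516 -0.211  0.063] stn -0.2169 0.0487 long dir world -32.1 [np.float64(0.0551), np.float64(0.0413)] rear -0.2493 -0.216
turn [ 3.851e+01 -1.300e-01 -2.000e-02] | shift before turn [ 70.6 118.    6.4] | after turn [ 70.5  96.3 -68.6]
A2 [ 0.5192 -0.2792  0.063 ] stn -0.1487 0.0442 long dir world 5.7 [np.float64(0.0553), np.float64(0.0418)] rear -0.1692 -0.1692
A3 [ 0.528  -0.3215  0.063 ] stn -0.1057 0.0482 long dir world 6.0 [np.float64(0.055), np.float64(0.0421)] rear -0.1264 -0.1265
B1 [ 0.4394 -0.3928  0.061 ] stn -0.0448 -0.0479 long dir world 8.4 [np.float64(0.0568), np.float64(0.0435)] rear -0.066 -0.0675
turn [-0.01 -0.11 -0.06] | shift before turn [120.5  61.   11.8] | after turn [120.5  61.2  11.6]
(205, 110) -0.2413 -0.0493
(209, 383) -0.0809 -0.0522
(390, 200) -0.1863 0.055
(272, 432) -0.0766 -0.0029
(270, 398) -0.071 -0.0157
(160, 398) -0.0711 -0.0848
(330, 405) -0.0666 0.0201
(440, 405) -0.0666 0.0856
```

```bash
python3 -m inch '[{"grip":0.88,"translation":[0,0,0],"dr":[9.63,0,0]},{"grip":0.88,"translation":[0,0,0],"dr":[9.63,0,0]},{"grip":0.88,"translation":[0,0,0],"dr":[9.63,0,0]},{"grip":0.88,"translation":[0,0,0],"dr":[9.63,0,0]},{"grip":0.88,"translation":[0,0.0321,-0.0229],"dr":[0,0,0]},{"grip":0.88,"translation":[0,0.0321,-0.0229],"dr":[0,0,0]},{"grip":0.88,"translation":[0,0.0321,-0.0228],"dr":[0,0,0]},{"grip":0.88,"translation":[0.05,0,0],"dr":[0,0,0]},{"grip":0.88,"translation":[0.05,0,0],"dr":[0,0,0]},{"grip":0.88,"translation":[0,0,0],"dr":[0,0,0]}]' 15
python3 - <<'E'
from h import *
st();sst();plan([.516,-.211,.042],-32.1)
E
```

```text
time: 29.58
eef_pos: [0.5132, -0.2101, 0.1174]
ee_rot: [-166.4, 89.4, 161.6]
force: [0.3, -0.4, 0.7]
grip_width: 0.0806
t 29.57 pos [ 0.5132 -0.2101  0.1174] jaw -32.06 xaxis [-0.01   0.003 -1.   ] F [ 0.3 -0.4  0.7] w 0.0806 q [ 27.  26. -14. 106.   8.  49. -23.]
TCP stn x -0.2182 y 0.0460 z 0.1174
turn [ 0.04 -0.56  0.14] | shift before turn [75.4  0.9  3.6] | after turn [75.4  0.7  2.9]
```

```bash
python3 -m inch '[{"grip":0.88,"translation":[0.03,0.0007,0.003],"dr":[0,-0.5,0]},{"grip":0.88,"translation":[0.02,0,0],"dr":[0,0,0]},{"grip":0.88,"translation":[0.01,0,0],"dr":[0,0,0]},{"grip":0.88,"translation":[0,0,0],"dr":[0,0,0]}]' 15
python3 -c "
from h import *
st()"
python3 -m inch '[{"grip":0.88,"translation":[0.008,0,0],"dr":[0,0,0]},{"grip":0.88,"translation":[0.007,0,0],"dr":[0,0,0]},{"grip":0.6,"translation":[0,0,0],"dr":[0,0,0]},{"grip":0.6,"translation":[0,0,0],"dr":[0,0,0]},{"grip":0.6,"translation":[0,0,0],"dr":[0,0,0]},{"grip":0.6,"translation":[0,0,0],"dr":[0,0,0]},{"grip":0.6,"translation":[0,0,0],"dr":[0,0,0]}]' 15
python3 - <<'E'
from h import *
st();sst();plan(S(-.222,.054,.042),6.45)
E
```

```text
time: 30.08
eef_pos: [0.5202, -0.2124, 0.0622]
ee_rot: [-0.8, 89.5, -32.9]
force: [-0.0, 0.2, 0.2]
grip_width: 0.0809
t 30.07 pos [ 0.5202 -0.2124  0.0622] jaw -32.09 xaxis [ 0.007 -0.005 -1.   ] F [-0.   0.2  0.2] w 0.0809 q [ 26.  31. -13. 109.  10.  42. -25.]
time: 30.95
eef_pos: [0.5202, -0.2124, 0.0468]
ee_rot: [-0.2, 89.5, -32.3]
force: [-0.2, 0.1, -1.3]
grip_width: 0.0618
t 30.95 pos [ 0.5202 -0.2124  0.0468] jaw -32.08 xaxis [ 0.007 -0.005 -1.   ] F [-0.2  0.1 -1.3] w 0.0618 q [ 26.  32. -13. 109.  11.  40. -25.]
TCP stn x -0.2150 y 0.0527 z 0.0468
turn [-38.53   0.48   0.17] | shift before turn [ 4.8  6.2 -3.4] | after turn [4.8 7.  1.3]
```

```bash
python3 -m inch '[{"grip":0.6,"translation":[0,0,0],"dr":[-9.63,0.12,0.04]},{"grip":0.6,"translation":[0,0,0],"dr":[-9.63,0.12,0.04]},{"grip":0.6,"translation":[0,0,0],"dr":[-9.63,0.12,0.04]},{"grip":0.6,"translation":[0,0,0],"dr":[-9.63,0.12,0.04]},{"grip":0.6,"translation":[0,0.007,0.0013],"dr":[0,0,0]},{"grip":0.6,"translation":[0,0,0],"dr":[0,0,0]}]' 15
python3 - <<'E'
from h import *
st();sst()
E
python3 -m inch '[{"grip":1,"translation":[0,0,0],"dr":[0,0,0]},{"grip":1,"translation":[0,0,0],"dr":[0,0,0]},{"grip":1,"translation":[0,0,0],"dr":[0,0,0]},{"grip":1,"translation":[0,0,0],"dr":[0,0,0]}]' 15
python3 - <<'E'
from h import *
st();sst();plan(S(-.148,.054,.043),6.45)
E
```

```text
time: 31.7
eef_pos: [0.5211, -0.2044, 0.0471]
ee_rot: [11.4, 90.0, 17.7]
force: [-0.8, 1.5, 1.3]
grip_width: 0.0618
t 31.7 pos [ 0.5211 -0.2044  0.0471] jaw 6.28 xaxis [ 0.001  0.    -1.   ] F [-0.8  1.5  1.3] w 0.0618 q [ 33.  33. -23. 108.  19.  42.   5.]
TCP stn x -0.2229 y 0.0545 z 0.0471
time: 32.2
eef_pos: [0.5207, -0.2053, 0.0468]
ee_rot: [-143.9, 90.0, -137.4]
force: [-0.7, 0.1, -0.1]
grip_width: 0.0907
t 32.2 pos [ 0.5207 -0.2053  0.0468] jaw 6.43 xaxis [-0. -0. -1.] F [-0.7  0.1 -0.1] w 0.0907 q [ 33.  33. -23. 108.  19.  42.   5.]
TCP stn x -0.2221 y 0.0540 z 0.0468
turn [-0.02 -0.01  0.01] | shift before turn [  3.8 -74.1   0.1] | after turn [  3.8 -74.1   0. ]
```

A1 is square again; now A2 and A3 at y = 54 mm.

```bash
python3 -m inch '[{"grip":1,"translation":[0.0015,-0.037,0],"dr":[0,0,0]},{"grip":1,"translation":[0.001,-0.037,0],"dr":[0,0,0]},{"grip":0.6,"translation":[0,0,0],"dr":[0,0,0]},{"grip":0.6,"translation":[0,0,0],"dr":[0,0,0]},{"grip":0.6,"translation":[0,0,0],"dr":[0,0,0]},{"grip":0.6,"translation":[0,0,0],"dr":[0,0,0]},{"grip":0.6,"translation":[0,0,0],"dr":[0,0,0]},{"grip":0.6,"translation":[0,0,0],"dr":[0,0,0]}]' 15
python3 -m inch '[{"grip":1,"translation":[0,0,0],"dr":[0,0,0]},{"grip":1,"translation":[0,0,0],"dr":[0,0,0]},{"grip":1,"translation":[0,0,0],"dr":[0,0,0]},{"grip":1,"translation":[0,0,0],"dr":[0,0,0]},{"grip":1,"translation":[0,-0.022,0],"dr":[0,0,0]},{"grip":1,"translation":[0,-0.021,0],"dr":[0,0,0]},{"grip":0.6,"translation":[0,0,0],"dr":[0,0,0]},{"grip":0.6,"translation":[0,0,0],"dr":[0,0,0]},{"grip":0.6,"translation":[0,0,0],"dr":[0,0,0]},{"grip":0.6,"translation":[0,0,0],"dr":[0,0,0]},{"grip":0.6,"translation":[0,0,0],"dr":[0,0,0]},{"grip":0.6,"translation":[0,0,0],"dr":[0,0,0]}]' 15
python3 - <<'E'
from h import *
st();sst()
E
python3 -m inch '[{"grip":1,"translation":[0,0,0],"dr":[0,0,0]},{"grip":1,"translation":[0,0,0],"dr":[0,0,0]},{"grip":1,"translation":[0,0,0],"dr":[0,0,0]},{"grip":1,"translation":[0,0,0],"dr":[0,0,0]},{"grip":1,"translation":[-0.03,0,0],"dr":[0,0,0]},{"grip":1,"translation":[-0.03,0,0],"dr":[0,0,0]},{"grip":1,"translation":[0,0.045,0],"dr":[0,0,0]},{"grip":0.2,"translation":[0,0.045,0],"dr":[0,0,0]},{"grip":0.2,"translation":[0,0.045,0],"dr":[0,0,0]},{"grip":0.2,"translation":[0,0.045,0],"dr":[0,0,0]},{"grip":0.2,"translation":[0,0,0],"dr":[0,0,0]},{"grip":0.2,"translation":[0,0,0],"dr":[0,0,0]},{"grip":0.2,"translation":[0,0,0],"dr":[0,0,0]}]' 15
python3 - <<'E'
from h import *
st();sst();plan(S(-.28,.054,.037),6.45)
E
```

```text
time: 33.2
eef_pos: [0.5291, -0.2785, 0.0443]
ee_rot: [-77.8, 90.0, -71.3]
force: [0.4, 0.0, -0.9]
grip_width: 0.0617
time: 34.7
eef_pos: [0.5339, -0.3213, 0.0443]
ee_rot: [-131.0, 90.0, -124.6]
force: [-0.3, 0.2, -1.3]
grip_width: 0.0616
t 34.7 pos [ 0.5339 -0.3213  0.0443] jaw 6.46 xaxis [-0. -0. -1.] F [-0.3  0.2 -1.3] w 0.0616 q [ 41.  38. -23.  99.  19.  47.  16.]
TCP stn x -0.1053 y 0.0541 z 0.0443
time: 36.33
eef_pos: [0.5137, -0.1441, 0.1042]
ee_rot: [-98.6, 90.0, -92.2]
force: [0.1, -0.4, 0.3]
grip_width: 0.0363
t 36.33 pos [ 0.5137 -0.1441  0.1042] jaw 6.32 xaxis [-0.    -0.001 -1.   ] F [ 0.1 -0.4  0.3] w 0.0363 q [ 30.  27. -26. 109.  16.  47.   1.]
TCP stn x -0.2836 y 0.0539 z 0.1042
turn [-0.13 -0.01  0.04] | shift before turn [67.2 -3.5  0.1] | after turn [67.2 -3.6  0.1]
```

```bash
python3 -m inch '[{"grip":0.2,"translation":[0,-0.0226,0],"dr":[-0.1,0,0]},{"grip":0.2,"translation":[0,0,0],"dr":[0,0,0]},{"grip":0.2,"translation":[0,0,0],"dr":[0,0,0]},{"grip":0.2,"translation":[0.02,0,0],"dr":[0,0,0]},{"grip":0.2,"translation":[0.015,0,0],"dr":[0,0,0]},{"grip":0.2,"translation":[0.008,0,0],"dr":[0,0,0]}]' 15
python3 - <<'E'
from h import *
st();sst()
im=snap('wrist','w5'); cv2.imwrite('pics/w5b.png',cv2.resize(im[100:330,140:520],None,fx=2.1,fy=2.1,interpolation=cv2.INTER_CUBIC))
E
```

```text
time: 37.08
eef_pos: [0.5157, -0.1646, 0.0604]
ee_rot: [158.6, 89.9, 165.2]
force: [-0.4, 0.2, -0.5]
grip_width: 0.0187
t 37.08 pos [ 0.5157 -0.1646  0.0604] jaw 6.57 xaxis [-0.001  0.    -1.   ] F [-0.4  0.2 -0.5] w 0.0187 q [ 30.  31. -25. 110.  19.  43.   1.]
TCP stn x -0.2630 y 0.0536 z 0.0604
```

View pics/w5b.png

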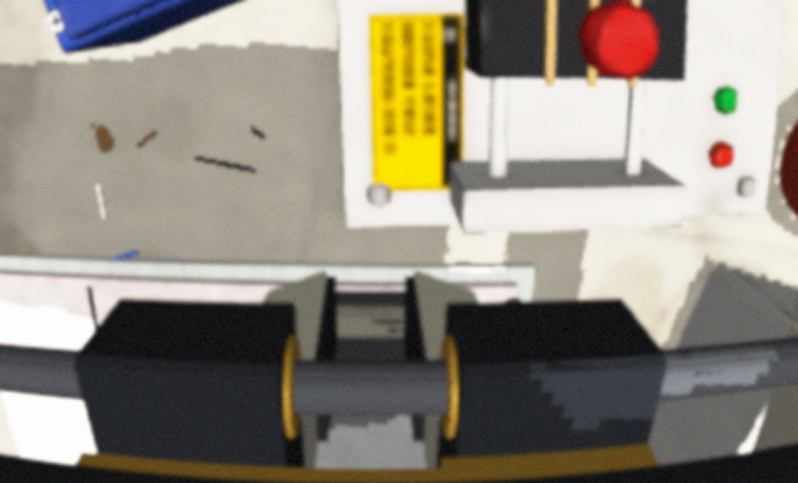

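```bash
python3 -m inch '[{"grip":0.2,"translation":[0.012,0,0],"dr":[-0.1,0,0]},{"grip":0.2,"translation":[0.011,0,0],"dr":[0,0,0]},{"grip":0.2,"translation":[0,0,0],"dr":[0,0,0]}]' 15
python3 -m inch '[{"grip":0.2,"translation":[0,-0.01,0],"dr":[0,0,0]},{"grip":0.2,"translation":[0,-0.01,0],"dr":[0,0,0]},{"grip":0.2,"translation":[0,-0.01,0],"dr":[0,0,0]},{"grip":0.2,"translation":[0,-0.01,0],"dr":[0,0,0]},{"grip":0.2,"translation":[0,-0.01,0],"dr":[0,0,0]},{"grip":0.2,"translation":[0,-0.01,0],"dr":[0,0,0]},{"grip":0.2,"translation":[0,-0.01,0],"dr":[0,0,0]}]' 15
python3 -m inch '[{"grip":0.2,"translation":[0,-0.008,0],"dr":[0,0,0]},{"grip":0.2,"translation":[0,-0.008,0],"dr":[0,0,0]},{"grip":0.2,"translation":[0,-0.008,0],"dr":[0,0,0]},{"grip":0.2,"translation":[0,-0.008,0],"dr":[0,0,0]},{"grip":0.2,"translation":[0,-0.008,0],"dr":[0,0,0]}]' 15
python3 - <<'E'
from h import *
st();sst()
E
```

```text
time: 37.5
eef_pos: [0.5156, -0.165, 0.0374]
ee_rot: [166.5, 89.9, 173.1]
force: [0.2, 0.0, 1.0]
grip_width: 0.0185
time: 38.38
eef_pos: [0.5246, -0.2349, 0.0385]
ee_rot: [24.1, 90.0, 30.7]
force: [-0.2, 3.8, 3.5]
grip_width: 0.0183
time: 39.0
eef_pos: [0.529, -0.2749, 0.0383]
ee_rot: [-132.7, 90.0, -126.1]
force: [0.0, 3.8, 3.6]
grip_width: 0.0182
t 39.0 pos [ 0.529  -0.2749  0.0383] jaw 6.65 xaxis [-0. -0. -1.] F [0.  3.8 3.6] w 0.0182 q [ 38.  37. -23. 103.  20.  44.  11.]
TCP stn x -0.1520 y 0.0544 z 0.0383
```

```bash
python3 -m inch '[{"grip":0.2,"translation":[0,-0.008,-0.0003],"dr":[0,0,0]},{"grip":0.2,"translation":[0,-0.008,-0.0003],"dr":[0,0,0]},{"grip":0.2,"translation":[0,-0.008,-0.0003],"dr":[0,0,0]},{"grip":0.2,"translation":[0,-0.008,0],"dr":[0,0,0]},{"grip":0.2,"translation":[0,-0.008,0],"dr":[0,0,0]}]' 15
python3 -m inch '[{"grip":0.2,"translation":[0,-0.006,0],"dr":[0,0,0]},{"grip":0.2,"translation":[0,-0.006,0],"dr":[0,0,0]},{"grip":0.2,"translation":[0,-0.006,0],"dr":[0,0,0]}]' 15
python3 -m inch '[{"grip":0.2,"translation":[0,-0.006,0],"dr":[0,0,0]},{"grip":0.2,"translation":[0,-0.005,0],"dr":[0,0,0]},{"grip":0.2,"translation":[0,-0.004,0],"dr":[0,0,0]},{"grip":0.2,"translation":[0,-0.003,0],"dr":[0,0,0]},{"grip":0.2,"translation":[0,-0.0025,0],"dr":[0,0,0]},{"grip":0.2,"translation":[0,0,0],"dr":[0,0,0]}]' 15
python3 - <<'E'
from h import *
st();sst()
E
```

```text
time: 39.62
eef_pos: [0.5327, -0.3147, 0.0383]
ee_rot: [-142.7, 90.0, -136.0]
force: [-0.8, 5.2, 4.5]
grip_width: 0.0181
time: 40.0
eef_pos: [0.5348, -0.3324, 0.0384]
ee_rot: [-145.3, 90.0, -138.6]
force: [0.5, 4.3, 3.6]
grip_width: 0.0183
time: 40.75
eef_pos: [0.5371, -0.3531, 0.0384]
ee_rot: [-84.5, 90.0, -77.9]
force: [-0.3, 0.1, 0.9]
grip_width: 0.0182
t 40.75 pos [ 0.5371 -0.3531  0.0384] jaw 6.62 xaxis [ 0.    -0.001 -1.   ] F [-0.3  0.1  0.9] w 0.0182 q [ 44.  40. -23.  96.  20.  48.  18.]
TCP stn x -0.0733 y 0.0537 z 0.0384
```

```bash
python3 -m inch '[{"grip":0.2,"translation":[0,0.025,0],"dr":[0,0,0]},{"grip":0.2,"translation":[-0.06,0,0],"dr":[-0.1,0,0]},{"grip":0.2,"translation":[0,0,-0.0535],"dr":[0,0,0]},{"grip":0.2,"translation":[0,0,-0.053],"dr":[0,0,0]},{"grip":0.2,"translation":[0.03,0,0],"dr":[0,0,0]},{"grip":0.2,"translation":[0.03,0,0],"dr":[0,0,0]},{"grip":0.2,"translation":[0,-0.015,0],"dr":[0,0,0]},{"grip":0.2,"translation":[0,-0.006,0],"dr":[0,0,0]},{"grip":0.2,"translation":[0,-0.004,0],"dr":[0,0,0]},{"grip":0.2,"translation":[0,0,0],"dr":[0,0,0]}]' 15
python3 - <<'E'
from h import *
st();sst()
E
python3 -m inch '[{"grip":0.2,"translation":[0,0.03,0],"dr":[0,0,0]},{"grip":0.2,"translation":[-0.06,0,0],"dr":[0,0,0]},{"grip":0.6,"translation":[-0.06,0,0],"dr":[0,0,0]},{"grip":0.6,"translation":[-0.06,0,0.045],"dr":[0,0,0]},{"grip":0.6,"translation":[0,-0.04,0],"dr":[0,0,0]},{"grip":0.6,"translation":[0,-0.04,0],"dr":[0,0,0]},{"grip":0.6,"translation":[0,-0.04,0],"dr":[0,0,0]},{"grip":0.6,"translation":[0,0,0],"dr":[0,0,0]},{"grip":0.6,"translation":[0,0,0],"dr":[0,0,0]}]' 15
python3 - <<'E'
from h import *
st();sst()
im=snap('wrist','w6'); cv2.imwrite('pics/w6b.png',cv2.resize(im[0:250,140:520],None,fx=2.1,fy=2.1,interpolation=cv2.INTER_CUBIC))
E
```

```text
time: 42.0
eef_pos: [0.432, -0.3656, 0.0392]
ee_rot: [-49.5, 89.9, -42.8]
force: [0.4, -0.0, 0.1]
grip_width: 0.0188
t 42.0 pos [ 0.432  -0.3656  0.0392] jaw 6.73 xaxis [ 0.001 -0.001 -1.   ] F [ 0.4 -0.   0.1] w 0.0188 q [ 52.  34. -24. 108.  20.  42.  23.]
TCP stn x -0.0727 y -0.0522 z 0.0392
time: 43.12
eef_pos: [0.4794, -0.4492, 0.2085]
ee_rot: [30.1, 90.0, 36.9]
force: [-0.2, 1.1, -0.2]
grip_width: 0.0552
t 43.12 pos [ 0.4794 -0.4492  0.2085] jaw 6.77 xaxis [ 0.  0. -1.] F [-0.2  1.1 -0.2] w 0.0552 q [ 55.  31. -26.  85.  14.  67.  33.]
TCP stn x 0.0156 y -0.0144 z 0.2085
```

View pics/w6b.png

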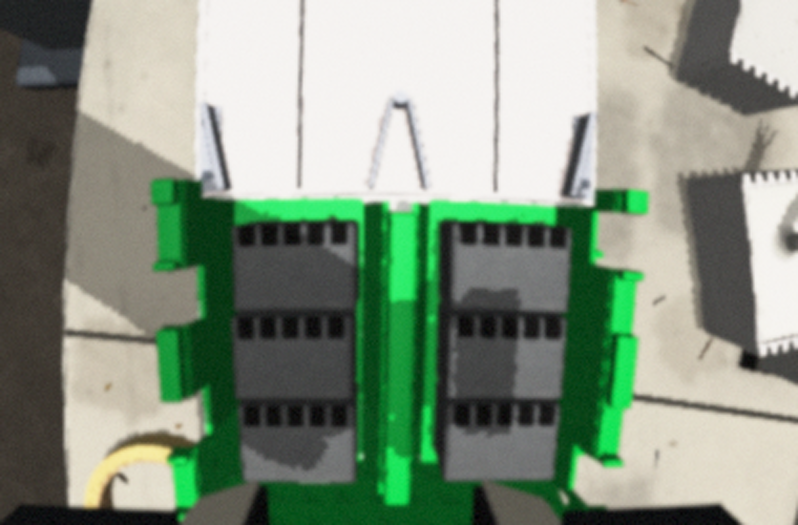

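Run:
```python
from h import *
c=lambda p:(140+(p[0]+.5)/2.1-.5,(p[1]+.5)/2.1-.5)
pose=json.load(open('pics/w6.json'))
W=lambda p,z:atz('wrist',c(p),z,pose)
a,b=W((402,210),.087),W((397,503),.087)
print(a,b,(a+b)/2,np.linalg.norm(a-b),np.degrees(np.arctan2(*(b-a)[1::-1])))
for n,p,z in [('mouth L',(234,203),.009),('mouth R',(557,203),.009),('rim L',(152,182),.091),('rim R',(648,192),.091),('seat edges L',(178,268),.091),('L',(163,327),.091),('L',(180,400),.091),('L',(172,452),.091),('R',(625,212),.091),('R',(625,272),.091),('R',(612,462),.091),('modB rear l',(238,222),.061),('modB rear r',(352,220),.061),('modA rear l',(450,222),.061),('A rear r',(568,225),.061)]:
    q=W(p,z)-O; print(n,(q@U).round(4),(q@V).round(4))
q=manip.sense(); plan((.4148,.1905,.23),-90); plan((.4148,.1905,.23),90)
```

```text
[ 0.48442841 -0.36662097  0.087     ] [ 0.49960533 -0.50015998  0.087     ] [ 0.49201687 -0.43339047  0.087     ] 0.13439868820118056 -83.51606362876198
mouth L -0.0713 -0.0881
mouth R -0.0739 0.0899
rim L -0.0806 -0.1075
rim R -0.0799 0.1088
seat edges L -0.0424 -0.0966
L -0.0164 -0.1049
L 0.0172 -0.0992
L 0.0425 -0.1054
R -0.0699 0.0979
R -0.0432 0.0994
R 0.0467 0.1025
modB rear l -0.0611 -0.0755
modB rear r -0.0612 -0.022
modA rear l -0.0609 0.0235
A rear r -0.0621 0.0807
turn [ 9.682e+01  1.000e-02 -3.000e-02] | shift before turn [-21.2 642.4  11.6] | after turn [ -21.3  -64.8 -639.2]
turn [-8.318e+01  3.000e-02  1.000e-02] | shift before turn [-21.2 642.4  11.6] | after turn [-21.3  64.8 639.2]
```

```bash
python3 -m inch '[{"grip":0.6,"translation":[-0.005,0,0],"dr":[9.68,0,0]},{"grip":0.6,"translation":[-0.005,0,0],"dr":[9.68,0,0]},{"grip":0.6,"translation":[-0.005,0,0],"dr":[9.68,0,0]},{"grip":0.6,"translation":[-0.005,0,0],"dr":[9.68,0,0]},{"grip":0.6,"translation":[-0.005,0,0],"dr":[9.68,0,0]},{"grip":0.6,"translation":[-0.005,0,0],"dr":[9.68,0,0]},{"grip":0.6,"translation":[-0.005,0,0],"dr":[9.68,0,0]},{"grip":0.6,"translation":[-0.005,0,0],"dr":[9.68,0,0]},{"grip":0.6,"translation":[-0.005,0,0],"dr":[9.68,0,0]},{"grip":0.6,"translation":[-0.005,0,0],"dr":[9.68,0,0]}]'
python3 -m inch '[{"grip":0.6,"translation":[0,-0.0054,-0.045],"dr":[0,0,0]},{"grip":0.6,"translation":[0,-0.0054,-0.05],"dr":[0,0,0]},{"grip":0.6,"translation":[0,-0.0054,-0.05],"dr":[0,0,0]},{"grip":0.6,"translation":[0,-0.0054,-0.05],"dr":[0,0,0]},{"grip":0.6,"translation":[0,-0.0054,-0.05],"dr":[0,0,0]},{"grip":0.6,"translation":[0,-0.0054,-0.05],"dr":[0,0,0]},{"grip":0.6,"translation":[0,-0.0054,-0.05],"dr":[0,0,0]},{"grip":0.6,"translation":[0,-0.0054,-0.05],"dr":[0,0,0]},{"grip":0.6,"translation":[0,-0.0054,-0.05],"dr":[0,0,0]},{"grip":0.6,"translation":[0,-0.0054,-0.05],"dr":[0,0,0]},{"grip":0.6,"translation":[0,-0.0054,-0.05],"dr":[0,0,0]},{"grip":0.6,"translation":[0,-0.0054,-0.05],"dr":[0,0,0]},{"grip":0.6,"translation":[0,0,-0.045],"dr":[0,0,0]},{"grip":0.6,"translation":[0,0,0],"dr":[0,0,0]}]'
python3 - <<'E'
from h import *
st(); plan((.418,.1905,.25),-90)
im=snap('wrist','w7'); cv2.imwrite('pics/w7b.png',cv2.resize(im[0:260,140:520],None,fx=2.1,fy=2.1,interpolation=cv2.INTER_CUBIC))
E
```

```text
time: 44.42
eef_pos: [0.4797, -0.4483, 0.259]
ee_rot: [112.4, 90.0, 22.1]
force: [-0.3, 0.1, -0.2]
grip_width: 0.0551
time: 46.18
eef_pos: [0.4133, 0.1944, 0.2587]
ee_rot: [157.3, 89.9, 67.7]
force: [-0.1, -0.2, -0.2]
grip_width: 0.0552
t 46.17 pos [0.4133 0.1944 0.2587] jaw -89.61 xaxis [ 0.001  0.002 -1.   ] F [-0.1 -0.2 -0.2] w 0.0552 q [  -6.   10.  -29.  108.    5.   63. -127.]
turn [ 0.39 -0.09 -0.04] | shift before turn [8.7 4.7 3.9] | after turn [8.7 4.7 3.9]
```

View pics/w7b.png

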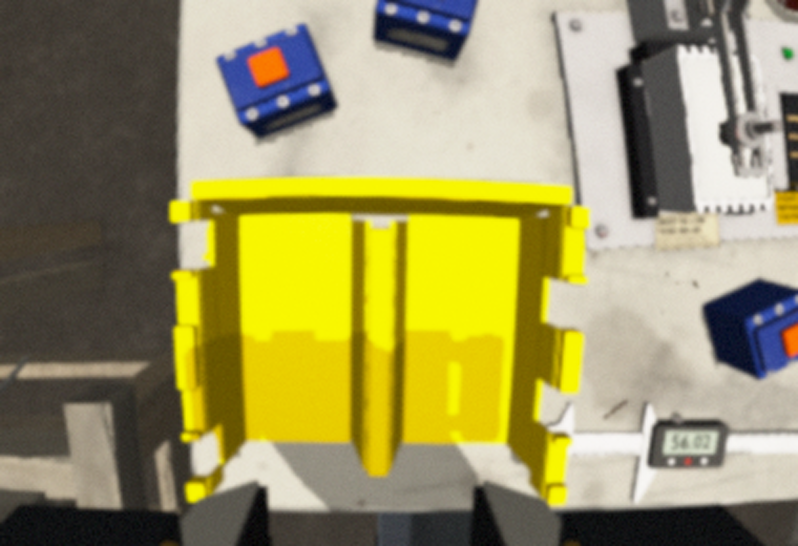

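Run:
```python
from h import *
c=lambda p:(140+(p[0]+.5)/2.1-.5,(p[1]+.5)/2.1-.5)
pose=json.load(open('pics/w7.json'))
W=lambda p,z:atz('wrist',c(p),z,pose)
for a,b in [((380,228),(378,474)),((380,222),(378,476))]:
    a,b=W(b,.082),W(a,.082); print(a,b,(a+b)/2,np.linalg.norm(a-b),np.degrees(np.arctan2(*(b-a)[1::-1])))
for p,z in [((238,214),.004),((520,218),.004),((244,440),.004),((508,442),.004),((193,184),.086),((571,190),.086)]: print(W(p,z).round(4))
```

```text
[0.3538597  0.18957065 0.082     ] [0.4875747  0.18992292 0.082     ] [0.4207172  0.18974678 0.082     ] 0.1337154644506998 0.15094481584211134
[0.35265139 0.18955657 0.082     ] [0.49065612 0.18995059 0.082     ] [0.42165375 0.18975358 0.082     ] 0.13800528991058275 0.16358294093888281
[0.4961 0.2786 0.004 ]
[0.4953 0.0999 0.004 ]
[0.345  0.2799 0.004 ]
[0.3449 0.0997 0.004 ]
[0.5121 0.2855 0.086 ]
[0.5112 0.0919 0.086 ]
```

```bash
python3 -m inch '[{"grip":0.6,"translation":[0.02,0.0077,0.0039],"dr":[0.25,-0.09,0]},{"grip":0.6,"translation":[0.055,0,0],"dr":[0,0,0]},{"grip":0.6,"translation":[0.055,0,0],"dr":[0,0,0]},{"grip":0.6,"translation":[0.045,0,0],"dr":[0,0,0]},{"grip":0.6,"translation":[0.02,0,0],"dr":[0,0,0]},{"grip":0.6,"translation":[0.013,0,0],"dr":[0,0,0]},{"grip":0,"translation":[0,0,0],"dr":[0,0,0]},{"grip":0,"translation":[0,0,0],"dr":[0,0,0]},{"grip":0,"translation":[0,0,0],"dr":[0,0,0]},{"grip":0,"translation":[0,0,0],"dr":[0,0,0]},{"grip":0,"translation":[0,0,0],"dr":[0,0,0]},{"grip":0,"translation":[0,0,0],"dr":[0,0,0]},{"grip":0,"translation":[0,0,0],"dr":[0,0,0]},{"grip":0,"translation":[0,0,0],"dr":[0,0,0]}]' 50
python3 - <<'E'
from h import *
st()
E
```

```text
time: 47.98
eef_pos: [0.4234, 0.1867, 0.0509]
ee_rot: [70.0, 89.9, -20.3]
force: [0.3, 1.4, 6.8]
grip_width: 0.0168
t 47.98 pos [0.4234 0.1867 0.0509] jaw -90.29 xaxis [ 0.002 -0.001 -1.   ] F [0.3 1.4 6.8] w 0.0168 q [ -12.   26.  -24.  122.   18.   35. -139.]
```

```bash
python3 -m inch '[{"grip":0,"translation":[-0.01,0,0],"dr":[0,0,0]},{"grip":0,"translation":[-0.02,0,0],"dr":[0,0,0]},{"grip":0,"translation":[-0.03,0,0],"dr":[0,0,0]},{"grip":0,"translation":[-0.04,0,0],"dr":[0,0,0]},{"grip":0,"translation":[-0.04,0,0],"dr":[0,0,0]},{"grip":0,"translation":[-0.04,0,0],"dr":[0,0,0]},{"grip":0,"translation":[0,0,0],"dr":[-4,0,0]},{"grip":0,"translation":[0,0,0],"dr":[-8.5,0,0]},{"grip":0,"translation":[0,0,0],"dr":[-8.5,0,0]},{"grip":0,"translation":[0,0,0],"dr":[-8.5,0,0]},{"grip":0,"translation":[0,0,0],"dr":[-8.5,0,0]},{"grip":0,"translation":[0,0,0],"dr":[-8.5,0,0]},{"grip":0,"translation":[0,0,0],"dr":[-8.5,0,0]},{"grip":0,"translation":[0,0,0],"dr":[-8.5,0,0]},{"grip":0,"translation":[0,0,0],"dr":[-8.5,0,0]},{"grip":0,"translation":[0,0,0],"dr":[-8.5,0,0]},{"grip":0,"translation":[0,0,0],"dr":[-8.5,0,0]},{"grip":0,"translation":[0,0,0],"dr":[-7.5,0,0]},{"grip":0,"translation":[0,0,0],"dr":[0,0,0]}]'
python3 - <<'E'
from h import *
st(); plan(S(.0001,0,.232),6.48)
E
```

```text
time: 50.35
eef_pos: [0.4221, 0.1854, 0.23]
ee_rot: [-123.0, 89.8, -116.9]
force: [-0.4, -0.5, -3.5]
grip_width: 0.0166
t 50.35 pos [0.4221 0.1854 0.23  ] jaw 6.13 xaxis [-0.001 -0.003 -1.   ] F [-0.4 -0.5 -3.5] w 0.0166 q [  8.  15. -46. 109.  12.  61. -37.]
turn [-0.35 -0.1   0.15] | shift before turn [-3.000e-01 -6.215e+02  3.600e+00] | after turn [-2.000e+00 -6.215e+02 -2.000e-01]
```

```bash
python3 -m inch '[{"grip":0,"translation":[0,-0.02,0],"dr":[-0.35,-0.1,0.15]},{"grip":0,"translation":[0,-0.04,0],"dr":[0,0,0]},{"grip":0,"translation":[0,-0.045,0],"dr":[0,0,0]},{"grip":0,"translation":[0,-0.045,0],"dr":[0,0,0]},{"grip":0,"translation":[0,-0.045,0],"dr":[0,0,0]},{"grip":0,"translation":[0,-0.045,0],"dr":[0,0,0]},{"grip":0,"translation":[0,-0.045,0],"dr":[0,0,0]},{"grip":0,"translation":[0,-0.045,0],"dr":[0,0,0]},{"grip":0,"translation":[0,-0.045,0],"dr":[0,0,0]},{"grip":0,"translation":[0,-0.045,0],"dr":[0,0,0]},{"grip":0,"translation":[0,-0.045,0],"dr":[0,0,0]},{"grip":0,"translation":[0,-0.045,0],"dr":[0,0,0]},{"grip":0,"translation":[0,-0.045,0],"dr":[0,0,0]},{"grip":0,"translation":[0,-0.0435,0],"dr":[0,0,0]},{"grip":0,"translation":[0,-0.02,0],"dr":[0,0,0]},{"grip":0,"translation":[0,-0.003,0],"dr":[0,0,0]},{"grip":0,"translation":[0,0,0],"dr":[0,0,0]},{"grip":0,"translation":[0,0,0],"dr":[0,0,0]}]'
python3 - <<'E'
from h import *
st();sst(); plan(S(.0001,0,.14),6.48)
E
```

```text
time: 52.6
eef_pos: [0.4937, -0.4297, 0.23]
ee_rot: [40.9, 89.9, 47.5]
force: [-0.4, -0.9, -4.5]
grip_width: 0.0166
t 52.6 pos [ 0.4937 -0.4297  0.23  ] jaw 6.61 xaxis [ 0.001  0.002 -1.   ] F [-0.4 -0.9 -4.5] w 0.0166 q [ 54.  30. -28.  84.  14.  70.  31.]
TCP stn x -0.0021 y 0.0020 z 0.2300
turn [ 0.13  0.09 -0.08] | shift before turn [90.  -2.3 -2.1] | after turn [90.  -2.2 -2. ]
```

```bash
python3 -m inch '[{"grip":0,"translation":[0.02,-0.0022,-0.002],"dr":[0.13,0.09,-0.08]},{"grip":0,"translation":[0.03,0,0],"dr":[0,0,0]},{"grip":0,"translation":[0.025,0,0],"dr":[0,0,0]},{"grip":0,"translation":[0.015,0,0],"dr":[0,0,0]},{"grip":0,"translation":[0,0,0],"dr":[0,0,0]},{"grip":0,"translation":[0,0,0],"dr":[0,0,0]}]'
python3 - <<'E'
from h import *
st();sst(); plan(S(.0001,0,.122),6.48)
im=snap('side','s2'); cv2.imwrite('pics/s2c.png',cv2.resize(im[130:240,260:400],None,fx=5.5,fy=5.5,interpolation=cv2.INTER_CUBIC))
E
```

```text
time: 53.35
eef_pos: [0.4925, -0.4338, 0.141]
ee_rot: [-50.9, 89.9, -44.5]
force: [0.6, -1.2, -4.3]
grip_width: 0.0167
t 53.35 pos [ 0.4925 -0.4338  0.141 ] jaw 6.43 xaxis [ 0.001 -0.001 -1.   ] F [ 0.6 -1.2 -4.3] w 0.0167 q [ 54.  35. -27.  89.  17.  60.  29.]
TCP stn x 0.0018 y 0.0003 z 0.1410
turn [-0.05  0.07  0.09] | shift before turn [19.   1.7 -0.3] | after turn [19.   1.7 -0.3]
```

View pics/s2c.png

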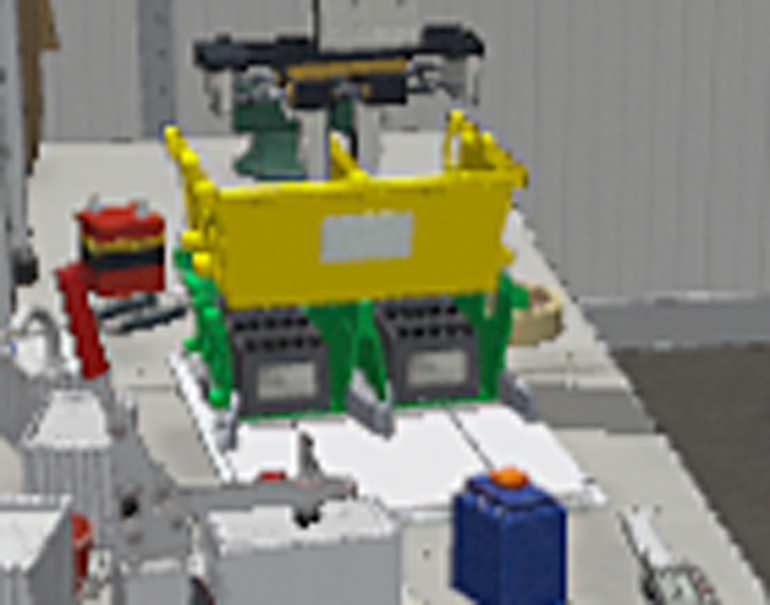

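```bash
python3 -m inch '[{"grip":0,"translation":[0.005,0.0012,-0.0003],"dr":[0,0,0]},{"grip":0,"translation":[0.004,0,0],"dr":[0,0,0]},{"grip":0,"translation":[0,0,0],"dr":[0,0,0]}]'
python3 -c "
from h import *
st();sst()"
python3 -m inch '[{"grip":0,"translation":[0.003,0,0],"dr":[0,0,0]},{"grip":0,"translation":[0.002,0,0],"dr":[0,0,0]},{"grip":0,"translation":[0,0,0],"dr":[0,0,0]}]'
python3 -c "
from h import *
st();sst()"
python3 -m inch '[{"grip":0,"translation":[0.002,0,0],"dr":[0,0,0]},{"grip":0,"translation":[0.001,0,0],"dr":[0,0,0]},{"grip":0,"translation":[0,0,0],"dr":[0,0,0]}]'
python3 -c "
from h import *
st();sst()"
```

```text
time: 53.78
eef_pos: [0.4911, -0.4324, 0.1304]
ee_rot: [-173.6, 90.0, -167.2]
force: [-1.0, 0.9, -3.0]
grip_width: 0.0168
t 53.77 pos [ 0.4911 -0.4324  0.1304] jaw 6.42 xaxis [-0.001 -0.    -1.   ] F [-1.   0.9 -3. ] w 0.0168 q [ 54.  35. -26.  90.  17.  59.  29.]
TCP stn x 0.0003 y -0.0009 z 0.1304
time: 54.15
eef_pos: [0.4911, -0.4322, 0.1254]
ee_rot: [174.0, 90.0, -179.5]
force: [-0.4, 0.1, -4.3]
grip_width: 0.0164
t 54.15 pos [ 0.4911 -0.4322  0.1254] jaw 6.42 xaxis [-0.001 -0.    -1.   ] F [-0.4  0.1 -4.3] w 0.0164 q [ 53.  35. -26.  91.  18.  58.  28.]
TCP stn x 0.0001 y -0.0009 z 0.1254
time: 54.52
eef_pos: [0.4911, -0.4325, 0.1225]
ee_rot: [-155.1, 90.0, -148.6]
force: [-0.8, 1.0, -4.2]
grip_width: 0.0166
t 54.52 pos [ 0.4911 -0.4325  0.1225] jaw 6.41 xaxis [-0. -0. -1.] F [-0.8  1.  -4.2] w 0.0166 q [ 53.  36. -26.  91.  18.  58.  28.]
TCP stn x 0.0004 y -0.0010 z 0.1225
```

```bash
python3 -m inch '[{"grip":0,"translation":[0.001,0,0],"dr":[0,0,0]},{"grip":0,"translation":[0.0005,0,0],"dr":[0,0,0]},{"grip":0,"translation":[0,0,0],"dr":[0,0,0]}]'
python3 -m inch '[{"grip":0,"translation":[0.001,0,0],"dr":[0,0,0]},{"grip":0,"translation":[0,0,0],"dr":[0,0,0]}]'
python3 -c "
from h import *
st();sst()"
```

```text
time: 54.9
eef_pos: [0.4913, -0.4326, 0.122]
ee_rot: [-88.6, 89.9, -82.2]
force: [-4.1, 2.0, 6.2]
grip_width: 0.0164
time: 55.15
eef_pos: [0.4913, -0.4327, 0.1219]
ee_rot: [-82.1, 89.9, -75.7]
force: [-6.2, 3.0, 13.6]
grip_width: 0.0166
t 55.15 pos [ 0.4913 -0.4327  0.1219] jaw 6.4 xaxis [ 0.    -0.002 -1.   ] F [-6.2  3.  13.6] w 0.0166 q [ 53.  36. -26.  91.  18.  58.  28.]
TCP stn x 0.0006 y -0.0007 z 0.1219
```

```bash
python3 -m inch '[{"grip":0.6,"translation":[0,0,0],"dr":[0,0,0]},{"grip":0.6,"translation":[0,0,0],"dr":[0,0,0]},{"grip":0.6,"translation":[0,0,0],"dr":[0,0,0]},{"grip":0.6,"translation":[0,0,0],"dr":[0,0,0]},{"grip":0.6,"translation":[-0.04,0,0],"dr":[0,0,0]},{"grip":0.6,"translation":[-0.04,0,0],"dr":[0,0,0]},{"grip":0.6,"translation":[-0.05,0,0],"dr":[0,0,0]},{"grip":0.65,"translation":[0,0.05,0],"dr":[0,0,0]},{"grip":0.65,"translation":[0,0.05,0],"dr":[0,0,0]},{"grip":0.65,"translation":[0,0.05,0],"dr":[0,0,0]},{"grip":0.65,"translation":[0,0.05,0],"dr":[0,0,0]},{"grip":0.65,"translation":[0,0,0],"dr":[0,0,0]},{"grip":0.65,"translation":[0,0,0],"dr":[0,0,0]}]'
cat > c.py <<'E'
from h import *
import sys
def orange(im):
    h=cv2.cvtColor(im,cv2.COLOR_BGR2HSV); m=cv2.inRange(h,(4,150,150),(17,255,255))
    n,l,s,c=cv2.connectedComponentsWithStats(m); return [(c[i].round(1).tolist(),int(s[i,4])) for i in range(1,n) if s[i,4]>8]
if __name__=='__main__':
    st()
    for k,im in [('top0',cv2.imread('pics/top0.png')),('top2',snap('top','top2')),('top3',snap('top'))]:
        print(k,[(p,a,atz('top',p,.075)[:2].round(4)) for p,a in orange(im)])
    p=manip.sense(); pose=(p['eef_pos'],p['ee_rot']); im=snap('wrist','w8')
    print('w8',[(q,a,atz('wrist',q,.075,pose)[:2].round(4)) for q,a in orange(im)])
    pose=json.load(open('pics/w7.json')); print('w7',[(q,a,atz('wrist',q,.075,pose)[:2].round(4)) for q,a in orange(cv2.imread('pics/w7.png'))])
E
python3 c.py
```

```text
time: 56.78
eef_pos: [0.469, -0.2342, 0.2503]
ee_rot: [-84.6, 89.9, -78.2]
force: [0.6, -0.2, 0.6]
grip_width: 0.0596
t 56.77 pos [ 0.469  -0.2342  0.2503] jaw 6.41 xaxis [ 0.    -0.001 -1.   ] F [ 0.6 -0.2  0.6] w 0.0596 q [ 46.  18. -33. 100.  11.  65.  17.]
top0 [([236.9, 185.4], 21, array([0.6242, 0.1633])), ([207.5, 202.7], 22, array([0.5742, 0.2489])), ([317.5, 250.1], 23, array([ 0.4355, -0.0711]))]
top2 [([237.0, 185.7], 22, array([0.6233, 0.163 ])), ([207.5, 202.7], 22, array([0.5742, 0.2489])), ([317.5, 250.1], 23, array([ 0.4355, -0.0711]))]
top3 [([237.0, 185.6], 23, array([0.6236, 0.163 ])), ([207.3, 202.7], 23, array([0.5742, 0.2495])), ([317.5, 250.0], 22, array([ 0.4358, -0.0711]))]
w8 [([301.2, 23.6], 233, array([ 0.4364, -0.0724])), ([485.4, 87.4], 61, array([ 0.6545, -0.1063])), ([513.9, 91.5], 10, array([ 0.6973, -0.1011])), ([515.9, 105.6], 14, array([ 0.7034, -0.1176])), ([484.3, 117.3], 41, array([ 0.6588, -0.1416])), ([507.5, 121.2], 20, array([ 0.694 , -0.1394]))]
w7 [([267.3, 31.7], 218, array([0.5726, 0.2476])), ([518.4, 161.2], 131, array([ 0.4352, -0.0703]))]
```

Run:
```python
import cv2,numpy as np
a=cv2.imread('pics/w8.png')[0:70,255:355]; b=cv2.imread('pics/w7.png')[0:70,235:335]; c=cv2.imread('pics/w7.png')[0:70,300:400]
z=lambda i:cv2.resize(i,None,fx=4,fy=4,interpolation=cv2.INTER_CUBIC)
cv2.imwrite('pics/m1.png',np.vstack([np.hstack([z(a),z(b)]),np.hstack([z(c),cv2.resize(cv2.imread('pics/top0.png')[170:205,215:265],None,fx=8,fy=8,interpolation=cv2.INTER_CUBIC)])]))
```

```text
(no output)
```

View pics/m1.png

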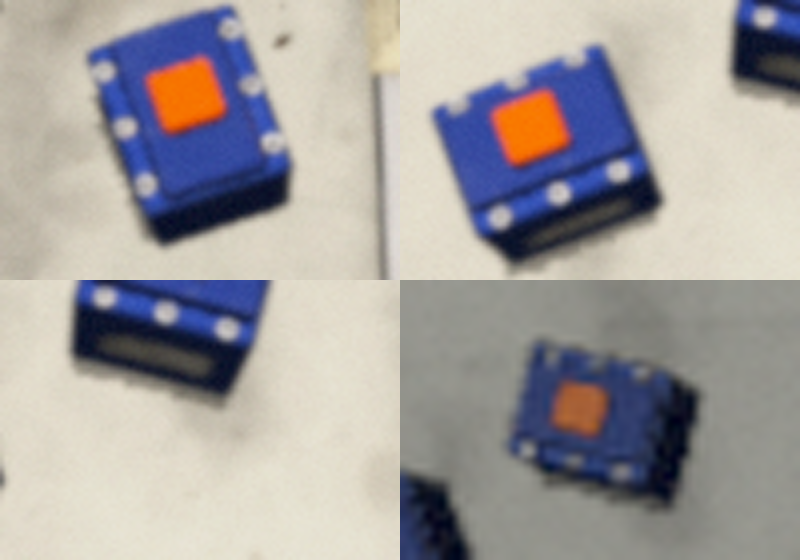

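Run:
```python
from h import *
def go(name,f,pose,ox,oy,rows,s,z=.058):
    P=[[atz(f,(ox+(x+.5)/s-.5,oy+(y+.5)/s-.5),z,pose) for x,y in r] for r in rows]
    for r in P: d=r[-1]-r[0]; print(name,'row dir',np.degrees(np.arctan2(d[1],d[0])).round(1),'len',np.linalg.norm(d).round(4))
    if len(P)==2: print(' centre',np.mean([np.mean(r,0) for r in P],0).round(4),'sep',np.linalg.norm(P[0][1]-P[1][1]).round(4))
p8=json.load(open('pics/w8.json'));p7=json.load(open('pics/w7.json'))
go('c1','wrist',p8,255,0,[[(103,71),(125,126),(147,185)],[(232,28),(252,84),(273,142)]],4)
go('cL','wrist',p7,235,0,[[(58,103),(116,75),(175,55)],[(100,216),(159,192),(219,170)]],4)
go('cR','wrist',p7,300,0,[[(105,17),(167,33),(228,49)]],4)
go('cR','top',None,215,170,[[(553-400,357-280),(598-400,367-280),(642-400,373-280)],[(527-400,450-280),(575-400,460-280),(622-400,471-280)]],8)
plan([.436,-.0717,.12],0)
```

```text
c1 row dir -63.8 len 0.0366
c1 row dir -65.4 len 0.0363
 centre [ 0.436  -0.0708  0.058 ] sep 0.0372
cL row dir -68.9 len 0.0364
cL row dir -69.7 len 0.0364
 centre [0.5747 0.2483 0.058 ] sep 0.0387
cR row dir -103.9 len 0.0364
cR row dir -100.7 len 0.0338
cR row dir -102.9 len 0.0363
 centre [0.6239 0.1642 0.058 ] sep 0.0355
turn [ 6.3  -0.01  0.03] | shift before turn [129.9 166.  -14.8] | after turn [129.9 163.3 -32.9]
```

```bash
python3 -c "
from h import *
plan([.436,-.071,.12],25.4)"
python3 -m inch '[{"grip":0.68,"translation":[0,0.055,-0.005],"dr":[0,0,0]},{"grip":0.68,"translation":[0,0.055,-0.005],"dr":[0,0,0]},{"grip":0.68,"translation":[0,0.054,-0.005],"dr":[0,0,0]},{"grip":0.68,"translation":[0.03,0,0],"dr":[-9.5,0,0]},{"grip":0.68,"translation":[0.03,0,0],"dr":[-9.5,0,0]},{"grip":0.68,"translation":[0.03,0,0],"dr":[0,0,0]},{"grip":0.68,"translation":[0,0,0],"dr":[0,0,0]}]' 30
python3 -c "
from h import *
st();plan([.436,-.071,.027],25.4)"
```

```text
turn [-1.91e+01 -1.00e-02  3.00e-02] | shift before turn [129.9 166.7 -14.7] | after turn [129.9 162.3  40.6]
time: 57.8
eef_pos: [0.4345, -0.073, 0.1585]
ee_rot: [144.5, 89.8, 169.8]
force: [-0.6, 0.3, 0.2]
grip_width: 0.0625
t 57.8 pos [ 0.4345 -0.073   0.1585] jaw 25.35 xaxis [-0.004  0.001 -1.   ] F [-0.6  0.3  0.2] w 0.0625 q [ 36.  17. -40. 117.  14.  51.  13.]
turn [-0.05 -0.19 -0.13] | shift before turn [131.5   0.9   2.6] | after turn [131.5   1.2   2.2]
```

```bash
python3 -m inch '[{"grip":0.68,"translation":[0.04,0.0012,0.0022],"dr":[0,-0.19,-0.13]},{"grip":0.68,"translation":[0.04,0,0],"dr":[0,0,0]},{"grip":0.68,"translation":[0,0,0],"dr":[0,0,0]}]' 30
python3 -c "
from h import *
st();plan([.436,-.071,.027],25.4)"
python3 -m inch '[{"grip":0.68,"translation":[0.02,0,0],"dr":[0,0,0]},{"grip":0.68,"translation":[0.018,0,0],"dr":[0,0,0]},{"grip":0.68,"translation":[0.0125,0,0],"dr":[0,0,0]},{"grip":0.4,"translation":[0,0,0],"dr":[0,0,0]},{"grip":0.4,"translation":[0,0,0],"dr":[0,0,0]},{"grip":0.4,"translation":[0,0,0],"dr":[0,0,0]},{"grip":0.4,"translation":[0,0,0],"dr":[0,0,0]}]' 30
python3 -c "
from h import *
st();plan([.436,-.071,.027],25.4)"
```

```text
time: 58.18
eef_pos: [0.4365, -0.0708, 0.0793]
ee_rot: [-78.7, 90.0, -53.3]
force: [-0.2, 0.6, -0.5]
grip_width: 0.0625
t 58.17 pos [ 0.4365 -0.0708  0.0793] jaw 25.39 xaxis [ 0.    -0.001 -1.   ] F [-0.2  0.6 -0.5] w 0.0625 q [ 31.  24. -36. 122.  22.  40.   5.]
turn [-0.01  0.01  0.05] | shift before turn [52.3  0.  -0.5] | after turn [52.3 -0.  -0.5]
time: 59.05
eef_pos: [0.4379, -0.0708, 0.0304]
ee_rot: [-46.3, 89.7, -20.9]
force: [-1.5, -1.3, 6.5]
grip_width: 0.0458
t 59.05 pos [ 0.4379 -0.0708  0.0304] jaw 25.4 xaxis [ 0.005 -0.002 -1.   ] F [-1.5 -1.3  6.5] w 0.0458 q [ 27.  29. -32. 125.  28.  33.   0.]
turn [0.   0.2  0.21] | shift before turn [ 3.4  0.6 -1.9] | after turn [ 3.4  0.6 -1.8]
```

```bash
python3 -m inch '[{"grip":0.4,"translation":[-0.01,0,0],"dr":[0,0,0]},{"grip":0.4,"translation":[-0.04,0,0],"dr":[0,0,0]},{"grip":0.4,"translation":[-0.05,0,0],"dr":[0,0,0]},{"grip":0.4,"translation":[-0.05,0,0],"dr":[0,0,0]},{"grip":0.4,"translation":[-0.04,0,0],"dr":[0,0,0]},{"grip":0.4,"translation":[0,0,0],"dr":[-8.9,0.03,0.03]},{"grip":0.4,"translation":[0,0,0],"dr":[-8.9,0.03,0.03]},{"grip":0.4,"translation":[0,0,0],"dr":[-8.9,0,0]},{"grip":0.4,"translation":[0,0,0],"dr":[-8.9,0,0]},{"grip":0.4,"translation":[0,0,0],"dr":[-8.9,0,0]},{"grip":0.4,"translation":[0,0,0],"dr":[-8.9,0,0]},{"grip":0.4,"translation":[0,0,0],"dr":[-8.9,0,0]},{"grip":0.4,"translation":[0,0,0],"dr":[-8.9,0,0]},{"grip":0.4,"translation":[0,0,0],"dr":[0,0,0]}]' 30
python3 -c "
from h import *
st();plan(S(.003,-.0537,.22),96.48)"
```

```text
time: 60.8
eef_pos: [0.4365, -0.0702, 0.2199]
ee_rot: [-111.9, 89.9, -15.4]
force: [1.0, -0.4, -2.8]
grip_width: 0.0456
t 60.8 pos [ 0.4365 -0.0702  0.2199] jaw 96.57 xaxis [ 0.002 -0.001 -1.   ] F [ 1.  -0.4 -2.8] w 0.0456 q [ 50.  16. -57. 112.  16.  60.  83.]
turn [ 0.09 -0.05  0.13] | shift before turn [ 1.000e-01  4.000e+01 -3.687e+02] | after turn [-1.000e-01  3.940e+01 -3.687e+02]
```

```bash
python3 -m inch '[{"grip":0.4,"translation":[0,0.002,-0.02],"dr":[0.09,0,0.13]},{"grip":0.4,"translation":[0,0.0044,-0.04],"dr":[0,0,0]},{"grip":0.4,"translation":[0,0.0044,-0.045],"dr":[0,0,0]},{"grip":0.4,"translation":[0,0.0044,-0.045],"dr":[0,0,0]},{"grip":0.4,"translation":[0,0.0044,-0.045],"dr":[0,0,0]},{"grip":0.4,"translation":[0,0.0044,-0.045],"dr":[0,0,0]},{"grip":0.4,"translation":[0,0.0044,-0.045],"dr":[0,0,0]},{"grip":0.4,"translation":[0,0.0044,-0.045],"dr":[0,0,0]},{"grip":0.4,"translation":[0,0.0044,-0.025],"dr":[0,0,0]},{"grip":0.4,"translation":[0,0.002,-0.0137],"dr":[0,0,0]},{"grip":0.4,"translation":[0,0,0],"dr":[0,0,0]},{"grip":0.4,"translation":[0,0,0],"dr":[0,0,0]}]' 30
python3 - <<'E'
from h import *
st();sst();plan(S(.003,-.0537,.112),96.48)
im=snap('wrist','w9'); cv2.imwrite('pics/w9b.png',cv2.resize(im[20:330,140:520],None,fx=1.9,fy=1.9,interpolation=cv2.INTER_CUBIC))
E
```

```text
time: 62.3
eef_pos: [0.4404, -0.4394, 0.2202]
ee_rot: [-141.5, 90.0, -44.9]
force: [-0.2, 0.8, -3.2]
grip_width: 0.0458
t 62.3 pos [ 0.4404 -0.4394  0.2202] jaw 96.59 xaxis [ 0.001 -0.001 -1.   ] F [-0.2  0.8 -3.2] w 0.0458 q [ 70.  32. -47.  88.  25.  70. 116.]
TCP stn x 0.0015 y -0.0522 z 0.2202
turn [ 0.11 -0.03  0.03] | shift before turn [108.2   1.6  -1.4] | after turn [108.2   1.5  -1.5]
```

View pics/w9b.png

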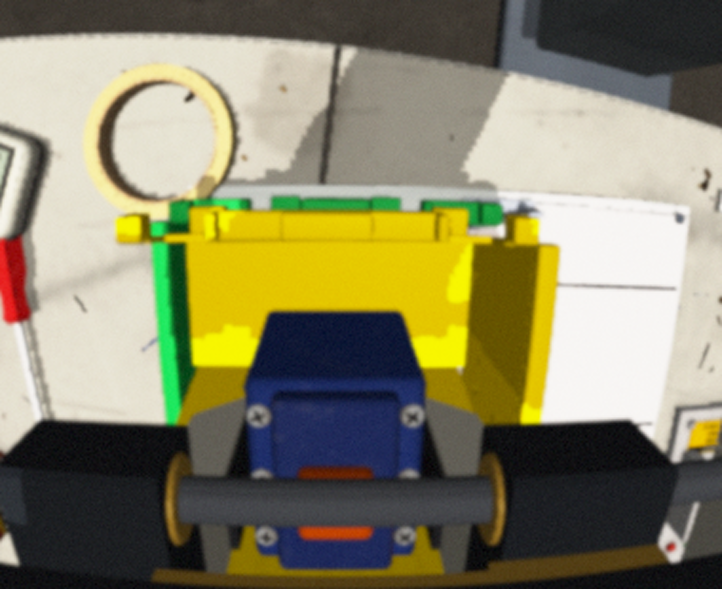

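```bash
python3 -m inch '[{"grip":0.4,"translation":[0.04,0.0015,-0.0015],"dr":[0.1,0,0]},{"grip":0.4,"translation":[0.04,0,0],"dr":[0,0,0]},{"grip":0.4,"translation":[0.02,0,0],"dr":[0,0,0]},{"grip":0.4,"translation":[0.008,0,0],"dr":[0,0,0]},{"grip":0.4,"translation":[0,0,0],"dr":[0,0,0]}]' 30
python3 -c "
from h import *
st();sst()"
python3 -m inch '[{"grip":0.4,"translation":[0.003,0,0],"dr":[0,0,0]},{"grip":0.4,"translation":[0.0025,0,0],"dr":[0,0,0]},{"grip":0.4,"translation":[0,0,0],"dr":[0,0,0]}]' 30
python3 -c "
from h import *
st();sst()"
```

```text
time: 62.98
eef_pos: [0.4391, -0.4428, 0.1126]
ee_rot: [-152.5, 89.9, -56.1]
force: [0.7, 0.6, -2.2]
grip_width: 0.0458
t 62.98 pos [ 0.4391 -0.4428  0.1126] jaw 96.44 xaxis [ 0.001 -0.001 -1.   ] F [ 0.7  0.6 -2.2] w 0.0458 q [ 68.  38. -44.  95.  30.  59. 112.]
TCP stn x 0.0048 y -0.0538 z 0.1126
time: 63.35
eef_pos: [0.4385, -0.4429, 0.1067]
ee_rot: [-171.9, 89.9, -75.4]
force: [0.4, 0.3, -3.1]
grip_width: 0.0458
t 63.35 pos [ 0.4385 -0.4429  0.1067] jaw 96.42 xaxis [ 0.    -0.001 -1.   ] F [ 0.4  0.3 -3.1] w 0.0458 q [ 68.  38. -43.  95.  30.  58. 111.]
TCP stn x 0.0049 y -0.0544 z 0.1067
```

Touch down in small steps, release, retract.

```bash
python3 -m inch '[{"grip":0.4,"translation":[0.001,0,0],"dr":[0,0,0]},{"grip":0.4,"translation":[0.0008,0,0],"dr":[0,0,0]},{"grip":0.4,"translation":[0,0,0],"dr":[0,0,0]}]' 30
python3 -m inch '[{"grip":0.6,"translation":[0,0,0],"dr":[0,0,0]},{"grip":0.6,"translation":[0,0,0],"dr":[0,0,0]},{"grip":0.6,"translation":[0,0,0],"dr":[0,0,0]},{"grip":0.6,"translation":[-0.03,0,0],"dr":[0,0,0]},{"grip":0.6,"translation":[-0.05,0,0],"dr":[0,0,0]},{"grip":0.6,"translation":[-0.06,0,0],"dr":[0,0,0]},{"grip":0.68,"translation":[0,0,0.05],"dr":[0,0,0]},{"grip":0.68,"translation":[0,0,0.05],"dr":[0,0,0]},{"grip":0.68,"translation":[0,0,0.05],"dr":[0,0,0]},{"grip":0.68,"translation":[0,0,0.05],"dr":[0,0,0]},{"grip":0.68,"translation":[0,0,0.05],"dr":[0,0,0]},{"grip":0.68,"translation":[0,0,0.05],"dr":[0,0,0]},{"grip":0.68,"translation":[0,0,0.05],"dr":[0,0,0]},{"grip":0.68,"translation":[0,0,0],"dr":[0,0,0]}]' 30
python3 - <<'E'
import c
from h import *
st();plan([.5745,.2485,.245],20.7);plan([.5745,.2485,.245],20.7-180)
im=snap('top','top4'); print([(p,a,atz('top',p,.075)[:2].round(4),atz('top',p,.15)[:2].round(4)) for p,a in c.orange(im)])
E
```

```text
time: 63.72
eef_pos: [0.4386, -0.443, 0.1057]
ee_rot: [-172.8, 89.9, -76.4]
force: [-2.6, 0.4, 6.2]
grip_width: 0.0458
time: 65.47
eef_pos: [0.399, -0.0914, 0.2448]
ee_rot: [-163.8, 89.9, -67.0]
force: [0.7, -0.6, 0.6]
grip_width: 0.0626
t 65.47 pos [ 0.399  -0.0914  0.2448] jaw 96.77 xaxis [ 0.001 -0.002 -1.   ] F [ 0.7 -0.6  0.6] w 0.0626 q [ 59.  11. -60. 113.  11.  62.  91.]
turn [76.07 -0.08  0.12] | shift before turn [  -0.8 -214.4  316.9] | after turn [-2.000e-01  2.560e+02  2.843e+02]
turn [-1.0393e+02 -1.3000e-01 -9.0000e-02] | shift before turn [  -0.8 -214.4  316.9] | after turn [-2.000e-01 -2.560e+02 -2.843e+02]
[([236.9, 185.4], 21, array([0.6242, 0.1633]), array([0.6152, 0.1469])), ([207.3, 202.7], 21, array([0.5742, 0.2495]), array([0.5682, 0.2281])), ([455.1, 249.5], 28, array([ 0.4355, -0.462 ]), array([ 0.4377, -0.4411]))]
```

```bash
python3 -m inch '[{"grip":0.68,"translation":[0,0,0],"dr":[9.51,0,0]},{"grip":0.68,"translation":[0,0,0],"dr":[9.51,0,0]},{"grip":0.68,"translation":[0,0,0],"dr":[9.51,0,0]},{"grip":0.68,"translation":[0,0,0],"dr":[9.51,0,0]},{"grip":0.68,"translation":[0,0,0],"dr":[9.51,0,0]},{"grip":0.68,"translation":[0,0,0],"dr":[9.51,0,0]},{"grip":0.68,"translation":[0,0,0],"dr":[9.51,0,0]},{"grip":0.68,"translation":[0,0,0],"dr":[9.51,0,0]},{"grip":0.68,"translation":[0,0.032,0.0355],"dr":[0,0,0]},{"grip":0.68,"translation":[0,0.032,0.0355],"dr":[0,0,0]},{"grip":0.68,"translation":[0,0.032,0.0355],"dr":[0,0,0]},{"grip":0.68,"translation":[0,0.032,0.0355],"dr":[0,0,0]},{"grip":0.68,"translation":[0,0.032,0.0355],"dr":[0,0,0]},{"grip":0.68,"translation":[0,0.032,0.0355],"dr":[0,0,0]},{"grip":0.68,"translation":[0,0.032,0.0355],"dr":[0,0,0]},{"grip":0.68,"translation":[0,0.032,0.0355],"dr":[0,0,0]},{"grip":0.68,"translation":[0,0,0],"dr":[0,0,0]}]' 30
python3 - <<'E'
import c
from h import *
st();plan([.5745,.2485,.09],20.7)
im=snap('top','top5'); print([(p,a,atz('top',p,.075)[:2].round(4)) for p,a in c.orange(im)])
s=manip.sense();pose=(s['eef_pos'],s['ee_rot']);im=snap('wrist','w10'); print([(p,a,atz('wrist',p,.075,pose)[:2].round(4)) for p,a in c.orange(im)])
E
```

```text
time: 67.65
eef_pos: [0.5776, 0.2465, 0.2427]
ee_rot: [125.3, 89.9, 145.8]
force: [-1.7, 0.5, 0.0]
grip_width: 0.0625
t 67.65 pos [0.5776 0.2465 0.2427] jaw 20.47 xaxis [-0.001  0.001 -1.   ] F [-1.7  0.5  0. ] w 0.0625 q [  2.  32. -47.  86.  24.  73. -27.]
turn [-0.23 -0.04 -0.06] | shift before turn [152.7   2.8  -2.1] | after turn [152.7   3.   -2.2]
[([236.9, 185.4], 21, array([0.6242, 0.1633])), ([455.0, 249.5], 30, array([ 0.4355, -0.4617]))]
[([315.0, 170.0], 225, array([0.5749, 0.2503])), ([511.3, 239.5], 473, array([0.8548, 0.2574])), ([329.0, 251.1], 188, array([0.6242, 0.1648])), ([624.2, 343.2], 19, array([1.5053, 0.1223]))]
```

```bash
python3 -m inch '[{"grip":0.68,"translation":[0.05,0.003,-0.0022],"dr":[-0.2,0,0]},{"grip":0.68,"translation":[0.055,0,0],"dr":[0,0,0]},{"grip":0.68,"translation":[0.045,0,0],"dr":[0,0,0]},{"grip":0.68,"translation":[0,0,0],"dr":[0,0,0]}]' 30
python3 -c "
from h import *
st();plan([.5745,.249,.03],20.7)"
python3 -m inch '[{"grip":0.68,"translation":[0.03,0,0],"dr":[0,0,0]},{"grip":0.68,"translation":[0.02,0,0],"dr":[0,0,0]},{"grip":0.68,"translation":[0.012,0,0],"dr":[0,0,0]},{"grip":0.4,"translation":[0,0,0],"dr":[0,0,0]},{"grip":0.4,"translation":[0,0,0],"dr":[0,0,0]},{"grip":0.4,"translation":[0,0,0],"dr":[0,0,0]},{"grip":0.4,"translation":[0,0,0],"dr":[0,0,0]}]' 30
python3 -c "
from h import *
st()"
```

```text
time: 68.25
eef_pos: [0.5721, 0.2419, 0.0909]
ee_rot: [-154.8, 89.6, -134.4]
force: [0.4, -0.2, 1.7]
grip_width: 0.0621
t 68.25 pos [0.5721 0.2419 0.0909] jaw 20.42 xaxis [-0.005 -0.005 -1.   ] F [ 0.4 -0.2  1.7] w 0.0621 q [ -1.  39. -43.  96.  31.  57. -34.]
turn [-0.28 -0.39  0.18] | shift before turn [60.8  6.   5.1] | after turn [60.9  5.8  4.8]
time: 69.12
eef_pos: [0.5742, 0.2462, 0.0329]
ee_rot: [-29.5, 89.9, -9.0]
force: [0.3, 0.7, 5.3]
grip_width: 0.0457
t 69.12 pos [0.5742 0.2462 0.0329] jaw 20.54 xaxis [ 0.002 -0.    -1.   ] F [0.3 0.7 5.3] w 0.0457 q [ -2.  43. -40.  98.  35.  51. -37.]
```

```bash
python3 -m inch '[{"grip":0.4,"translation":[-0.02,0,0],"dr":[0,0,0]},{"grip":0.4,"translation":[-0.05,0,0],"dr":[0,0,0]},{"grip":0.4,"translation":[-0.06,0,0],"dr":[0,0,0]},{"grip":0.4,"translation":[-0.06,0,0],"dr":[0,0,0]},{"grip":0.4,"translation":[-0.015,0,0],"dr":[0,0,0]},{"grip":0.4,"translation":[0,-0.0176,-0.0386],"dr":[0,0,0]},{"grip":0.4,"translation":[0,-0.0176,-0.0386],"dr":[0,0,0]},{"grip":0.4,"translation":[0,-0.0176,-0.0386],"dr":[0,0,0]},{"grip":0.4,"translation":[0,-0.0176,-0.0386],"dr":[0,0,0]},{"grip":0.4,"translation":[0,-0.0176,-0.0386],"dr":[0,0,0]},{"grip":0.4,"translation":[0,0,0],"dr":[-9.5,0,0]},{"grip":0.4,"translation":[0,0,0],"dr":[-9.5,0,0]},{"grip":0.4,"translation":[0,0,0],"dr":[-9.5,0,0]},{"grip":0.4,"translation":[0,0,0],"dr":[-9.5,0,0]},{"grip":0.4,"translation":[0,0,0],"dr":[-9.5,0,0]},{"grip":0.4,"translation":[0,0,0],"dr":[-9.5,0,0]},{"grip":0.4,"translation":[0,0,0],"dr":[-9.5,0,0]},{"grip":0.4,"translation":[0,0,0],"dr":[-9.5,0,0]},{"grip":0.4,"translation":[0,0,0],"dr":[0,0,0]}]' 30
python3 -c "
from h import *
st();plan(S(-.025,.055,.225),96.48)"
```

```text
time: 71.5
eef_pos: [0.4229, 0.0955, 0.2367]
ee_rot: [137.3, 89.9, -126.2]
force: [-0.6, 0.5, -2.4]
grip_width: 0.0456
t 71.5 pos [0.4229 0.0955 0.2367] jaw 96.5 xaxis [-0.001 -0.002 -1.   ] F [-0.6  0.5 -2.4] w 0.0456 q [ 37.  19. -69. 111.  20.  64.  57.]
turn [ 0.02 -0.08 -0.07] | shift before turn [  12.4  -64.  -506.9] | after turn [  11.7  -64.2 -506.9]
```

```bash
python3 -m inch '[{"grip":0.4,"translation":[0,0,-0.025],"dr":[0,0,0]},{"grip":0.4,"translation":[0,0,-0.04],"dr":[0,0,0]},{"grip":0.4,"translation":[0,0,-0.045],"dr":[0,0,0]},{"grip":0.4,"translation":[0,0,-0.045],"dr":[0,0,0]},{"grip":0.4,"translation":[0,0,-0.045],"dr":[0,0,0]},{"grip":0.4,"translation":[0,0,-0.045],"dr":[0,0,0]},{"grip":0.4,"translation":[0,-0.01,-0.045],"dr":[0,0,0]},{"grip":0.4,"translation":[0,-0.012,-0.045],"dr":[0,0,0]},{"grip":0.4,"translation":[0,-0.012,-0.045],"dr":[0,0,0]},{"grip":0.4,"translation":[0,-0.012,-0.045],"dr":[0,0,0]},{"grip":0.4,"translation":[0,-0.01,-0.045],"dr":[0,0,0]},{"grip":0.4,"translation":[0,-0.0082,-0.025],"dr":[0,0,0]},{"grip":0.4,"translation":[0,0,-0.012],"dr":[0,0,0]},{"grip":0.4,"translation":[0,0,0],"dr":[0,0,0]},{"grip":0.4,"translation":[0,0,0],"dr":[0,0,0]}]' 30
python3 -c "
from h import *
st();sst();plan(S(-.025,.055,.13),96.48)"
```

```text
time: 73.38
eef_pos: [0.5451, -0.3991, 0.238]
ee_rot: [-178.2, 90.0, -81.6]
force: [0.0, -0.1, -2.1]
grip_width: 0.0451
t 73.38 pos [ 0.5451 -0.3991  0.238 ] jaw 96.59 xaxis [ 0.    -0.001 -1.   ] F [ 0.  -0.1 -2.1] w 0.0451 q [ 63.  40. -57.  78.  33.  79. 103.]
TCP stn x -0.0267 y 0.0564 z 0.2380
turn [ 0.11 -0.05  0.  ] | shift before turn [108.    1.4  -1.6] | after turn [108.    1.4  -1.7]
```

```bash
python3 -m inch '[{"grip":0.4,"translation":[0.04,0.0014,-0.0017],"dr":[0.1,0,0]},{"grip":0.4,"translation":[0.04,0,0],"dr":[0,0,0]},{"grip":0.4,"translation":[0.025,0,0],"dr":[0,0,0]},{"grip":0.4,"translation":[0.01,0,0],"dr":[0,0,0]},{"grip":0.4,"translation":[0,0,0],"dr":[0,0,0]}]' 30
python3 -c "
from h import *
st();sst();plan(S(-.025,.055,.1085),96.48)"
```

```text
time: 74.0
eef_pos: [0.5441, -0.402, 0.123]
ee_rot: [-174.0, 89.9, -77.5]
force: [0.7, -0.1, -2.4]
grip_width: 0.0461
t 74.0 pos [ 0.5441 -0.402   0.123 ] jaw 96.48 xaxis [ 0.    -0.001 -1.   ] F [ 0.7 -0.1 -2.4] w 0.0461 q [ 63.  46. -54.  86.  39.  68.  99.]
TCP stn x -0.0239 y 0.0551 z 0.1230
turn [-0.   -0.05  0.01] | shift before turn [14.5  0.1  1.1] | after turn [14.5  0.1  1.1]
```

```bash
python3 -m inch '[{"grip":0.4,"translation":[0.007,0,0.001],"dr":[0,0,0]},{"grip":0.4,"translation":[0.005,0,0],"dr":[0,0,0]},{"grip":0.4,"translation":[0.0025,0,0],"dr":[0,0,0]},{"grip":0.4,"translation":[0,0,0],"dr":[0,0,0]}]' 30
python3 -m inch '[{"grip":0.4,"translation":[0.0012,0,0],"dr":[0,0,0]},{"grip":0.4,"translation":[0,0,0],"dr":[0,0,0]}]' 30
python3 -c "
from h import *
st();sst()"
```

```text
time: 74.5
eef_pos: [0.544, -0.4017, 0.1083]
ee_rot: [-165.0, 89.9, -68.6]
force: [-0.4, 0.1, -2.6]
grip_width: 0.0459
time: 74.75
eef_pos: [0.5441, -0.4017, 0.108]
ee_rot: [-161.5, 89.9, -65.1]
force: [-3.0, 0.4, 5.3]
grip_width: 0.046
t 74.75 pos [ 0.5441 -0.4017  0.108 ] jaw 96.44 xaxis [ 0.001 -0.002 -1.   ] F [-3.   0.4  5.3] w 0.046 q [ 62.  46. -53.  87.  39.  67.  98.]
TCP stn x -0.0243 y 0.0552 z 0.1080
```

```bash
python3 -m inch '[{"grip":0.4,"translation":[-0.0008,0,0.0015],"dr":[0,0,0]},{"grip":0.4,"translation":[0,0,0.0015],"dr":[0,0,0]},{"grip":0.4,"translation":[0.0003,0,0],"dr":[0,0,0]},{"grip":0.56,"translation":[0,0,0],"dr":[0,0,0]},{"grip":0.56,"translation":[0,0,0],"dr":[0,0,0]},{"grip":0.56,"translation":[0,0,0],"dr":[0,0,0]}]' 30
python3 -c "
from h import *
st();sst()"
python3 -m inch '[{"grip":0.56,"translation":[-0.03,0,0],"dr":[0,0,0]},{"grip":0.56,"translation":[-0.05,0,0],"dr":[0,0,0]},{"grip":0.56,"translation":[-0.06,0,0],"dr":[0,0,0]},{"grip":0.68,"translation":[0,0.01,0.045],"dr":[0,0,0]},{"grip":0.68,"translation":[0,0.012,0.05],"dr":[0,0,0]},{"grip":0.68,"translation":[0,0.012,0.05],"dr":[0,0,0]},{"grip":0.68,"translation":[0,0.012,0.05],"dr":[0,0,0]},{"grip":0.68,"translation":[0,0.012,0.05],"dr":[0,0,0]},{"grip":0.68,"translation":[0,0,0.05],"dr":[0,0,0]},{"grip":0.68,"translation":[0,0,0],"dr":[0,0,0]}]' 30
python3 - <<'E'
import c
from h import *
st();plan([.6237,.1638,.245],-12.8)
im=snap('top','top6'); print([(p,a,atz('top',p,.075)[:2].round(4),atz('top',p,.15)[:2].round(4)) for p,a in c.orange(im)])
E
```

```text
time: 75.5
eef_pos: [0.5435, -0.3984, 0.1072]
ee_rot: [177.2, 90.0, -86.4]
force: [0.1, 0.8, -0.7]
grip_width: 0.0514
t 75.5 pos [ 0.5435 -0.3984  0.1072] jaw 96.45 xaxis [ 0.    -0.001 -1.   ] F [ 0.1  0.8 -0.7] w 0.0514 q [ 62.  46. -53.  87.  39.  67.  98.]
TCP stn x -0.0276 y 0.0550 z 0.1072
time: 76.75
eef_pos: [0.4524, -0.108, 0.2478]
ee_rot: [-156.5, 89.9, -59.7]
force: [-0.2, -0.2, -0.1]
grip_width: 0.0628
t 76.75 pos [ 0.4524 -0.108   0.2478] jaw 96.81 xaxis [ 0.001 -0.002 -1.   ] F [-0.2 -0.2 -0.1] w 0.0628 q [ 60.  21. -67. 106.  21.  67.  82.]
turn [ 1.0961e+02 -3.0000e-02  1.5000e-01] | shift before turn [   2.5 -202.4  249.5] | after turn [  2.8 303.  106.9]
[([236.9, 185.4], 21, array([0.6242, 0.1633]), array([0.6152, 0.1469])), ([437.6, 211.4], 27, array([ 0.5442, -0.4157]), array([ 0.5399, -0.3975])), ([455.0, 249.5], 30, array([ 0.4355, -0.4617]), array([ 0.4377, -0.4408]))]
```

```bash
python3 -m inch '[{"grip":0.68,"translation":[0,0,0],"dr":[9.965,0,0]},{"grip":0.68,"translation":[0,0,0],"dr":[9.965,0,0]},{"grip":0.68,"translation":[0,0,0],"dr":[9.965,0,0]},{"grip":0.68,"translation":[0,0,0],"dr":[9.965,0,0]},{"grip":0.68,"translation":[0,0,0],"dr":[9.965,0,0]},{"grip":0.68,"translation":[0,0,0],"dr":[9.965,0,0]},{"grip":0.68,"translation":[0,0,0],"dr":[9.965,0,0]},{"grip":0.68,"translation":[0,0,0],"dr":[9.965,0,0]},{"grip":0.68,"translation":[0,0,0],"dr":[9.965,0,0]},{"grip":0.68,"translation":[0,0,0],"dr":[9.965,0,0]},{"grip":0.68,"translation":[0,0,0],"dr":[9.965,0,0]}]' 30
python3 -m inch '[{"grip":0.68,"translation":[0,0.0439,-0.01],"dr":[0,0,0]},{"grip":0.68,"translation":[0,0.0439,-0.01],"dr":[0,0,0]},{"grip":0.68,"translation":[0,0.0439,-0.01],"dr":[0,0,0]},{"grip":0.68,"translation":[0,0.0439,-0.01],"dr":[0,0,0]},{"grip":0.68,"translation":[0,0.0439,-0.01],"dr":[0,0,0]},{"grip":0.68,"translation":[0,0.0439,-0.01],"dr":[0,0,0]},{"grip":0.68,"translation":[0,0.01,0.0416],"dr":[0,0,0]},{"grip":0.68,"translation":[0,0.01,0.0416],"dr":[0,0,0]},{"grip":0.68,"translation":[0,0.01,0.0416],"dr":[0,0,0]},{"grip":0.68,"translation":[0,0.01,0.0416],"dr":[0,0,0]},{"grip":0.68,"translation":[0,0,0],"dr":[0,0,0]}]' 30
python3 - <<'E'
import c
from h import *
st();plan([.6237,.1638,.09],-12.8)
s=manip.sense();pose=(s['eef_pos'],s['ee_rot']);im=snap('wrist','w11'); print([(p,a,atz('wrist',p,.075,pose)[:2].round(4)) for p,a in c.orange(im)])
h=cv2.cvtColor(im,cv2.COLOR_BGR2HSV); m=cv2.inRange(h,(100,120,40),(130,255,255)); n,l,s_,cc=cv2.connectedComponentsWithStats(m); print(s_[s_[:,4]>300])
cv2.imwrite('pics/w11c.png',cv2.resize(im[80:280,220:440],None,fx=3,fy=3,interpolation=cv2.INTER_CUBIC))
E
```

```text
time: 78.18
eef_pos: [0.453, -0.1133, 0.2469]
ee_rot: [-84.4, 89.9, -97.9]
force: [-0.1, -0.1, 0.4]
grip_width: 0.0622
time: 79.55
eef_pos: [0.6287, 0.1569, 0.2448]
ee_rot: [-111.3, 89.9, -124.7]
force: [-0.9, 0.1, -0.6]
grip_width: 0.0622
t 79.55 pos [0.6287 0.1569 0.2448] jaw -13.42 xaxis [-0.001 -0.001 -1.   ] F [-0.9  0.1 -0.6] w 0.0622 q [  8.  33. -43.  82.  23.  74. -51.]
turn [-0.62 -0.04  0.09] | shift before turn [154.8   5.8  -6.4] | after turn [154.8   5.6  -6.4]
[([486.6, 60.3], 1800, array([0.8523, 0.2472])), ([309.9, 170.0], 223, array([0.625 , 0.1644])), ([383.8, 318.8], 20, array([ 0.6741, -0.0592]))]
[[     0      0    640    400 254318]
 [   531     69     41     15    438]
 [   292    139     37     51   1244]]
```

```bash
python3 -m inch '[{"grip":0.68,"translation":[0.05,0.0056,-0.006],"dr":[-0.6,0,0]},{"grip":0.68,"translation":[0.055,0,0],"dr":[0,0,0]},{"grip":0.68,"translation":[0.045,0,0],"dr":[0,0,0]},{"grip":0.68,"translation":[0,0,0],"dr":[0,0,0]}]' 30
python3 -c "
from h import *
st();plan([.624,.1642,.03],-12.8)"
```

```text
time: 80.1
eef_pos: [0.6184, 0.1641, 0.0938]
ee_rot: [-135.5, 89.6, -148.0]
force: [0.2, 0.3, 1.7]
grip_width: 0.0624
t 80.1 pos [0.6184 0.1641 0.0938] jaw -12.57 xaxis [-0.006 -0.004 -1.   ] F [0.2 0.3 1.7] w 0.0624 q [  6.  40. -40.  93.  29.  58. -56.]
turn [ 0.23 -0.29  0.29] | shift before turn [63.8  1.7  5.8] | after turn [63.8  1.4  5.4]
```

```bash
python3 -m inch '[{"grip":0.68,"translation":[0,0,0.002],"dr":[0,0,0]},{"grip":0.68,"translation":[0,0,0],"dr":[0,0,0]}]' 30
python3 -c "
from h import *
st();plan([.624,.1642,.03],-12.8)"
```

```text
time: 80.35
eef_pos: [0.6244, 0.166, 0.0994]
ee_rot: [13.1, 89.8, 0.6]
force: [-0.7, 0.2, 0.7]
grip_width: 0.0627
t 80.35 pos [0.6244 0.166  0.0994] jaw -12.6 xaxis [ 0.004  0.    -1.   ] F [-0.7  0.2  0.7] w 0.0627 q [  6.  40. -40.  93.  29.  58. -56.]
turn [ 0.2   0.21 -0.05] | shift before turn [69.4 -2.  -0.3] | after turn [69.4 -1.9 -0. ]
```

```bash
python3 -m inch '[{"grip":0.68,"translation":[0.03,-0.0015,0],"dr":[0,0,0]},{"grip":0.68,"translation":[0.02,0,0],"dr":[0,0,0]},{"grip":0.68,"translation":[0.012,0,0],"dr":[0,0,0]},{"grip":0.68,"translation":[0.005,0,0],"dr":[0,0,0]},{"grip":0.4,"translation":[0,0,0],"dr":[0,0,0]},{"grip":0.4,"translation":[0,0,0],"dr":[0,0,0]},{"grip":0.4,"translation":[0,0,0],"dr":[0,0,0]},{"grip":0.4,"translation":[0,0,0],"dr":[0,0,0]}]' 30
python3 -c "
from h import *
st()"
```

```text
time: 81.35
eef_pos: [0.6232, 0.1643, 0.0306]
ee_rot: [-7.9, 89.9, -20.4]
force: [0.5, 0.1, 4.4]
grip_width: 0.0457
t 81.35 pos [0.6232 0.1643 0.0306] jaw -12.57 xaxis [ 0.002 -0.001 -1.   ] F [0.5 0.1 4.4] w 0.0457 q [  4.  44. -38.  96.  33.  52. -59.]
```

```bash
python3 -m inch '[{"grip":0.4,"translation":[-0.02,0,0],"dr":[0,0,0]},{"grip":0.4,"translation":[-0.06,0,0],"dr":[0,0,0]},{"grip":0.4,"translation":[-0.06,0,0],"dr":[0,0,0]},{"grip":0.4,"translation":[-0.06,0,0],"dr":[0,0,0]},{"grip":0.4,"translation":[-0.005,-0.0097,-0.0427],"dr":[0,0,0]},{"grip":0.4,"translation":[0,-0.0097,-0.0427],"dr":[0,0,0]},{"grip":0.4,"translation":[0,-0.0097,-0.0427],"dr":[0,0,0]},{"grip":0.4,"translation":[0,-0.0097,-0.0427],"dr":[0,0,0]},{"grip":0.4,"translation":[0,-0.0488,0.0111],"dr":[0,0,0]},{"grip":0.4,"translation":[0,-0.0488,0.0111],"dr":[0,0,0]},{"grip":0.4,"translation":[0,-0.0488,0.0111],"dr":[0,0,0]},{"grip":0.4,"translation":[0,-0.0488,0.0111],"dr":[0,0,0]},{"grip":0.4,"translation":[0,-0.0488,0.0111],"dr":[0,0,0]},{"grip":0.4,"translation":[0,-0.0488,0.0111],"dr":[0,0,0]},{"grip":0.4,"translation":[0,-0.0488,0.0111],"dr":[0,0,0]},{"grip":0.4,"translation":[0,-0.0488,0.0111],"dr":[0,0,0]},{"grip":0.4,"translation":[0,-0.0488,0.0111],"dr":[0,0,0]},{"grip":0.4,"translation":[0,0,0],"dr":[0,0,0]}]' 30
python3 -c "
from h import *
st();plan(S(.049,.0535,.235),96.48)"
```

```text
time: 83.6
eef_pos: [0.4479, -0.2912, 0.2355]
ee_rot: [-93.0, 89.9, -105.9]
force: [-0.2, 1.3, -2.1]
grip_width: 0.0458
t 83.6 pos [ 0.4479 -0.2912  0.2355] jaw -12.94 xaxis [-0.001 -0.002 -1.   ] F [-0.2  1.3 -2.1] w 0.0458 q [ 56.  21. -39. 100.  14.  64.   1.]
turn [-1.0942e+02 -1.2000e-01  7.0000e-02] | shift before turn [   0.8 -155.9  141.2] | after turn [   0.5  -81.4 -193.9]
```

```bash
python3 -m inch '[{"grip":0.4,"translation":[0,0,0],"dr":[-9.947,0,0]},{"grip":0.4,"translation":[0,0,0],"dr":[-9.947,0,0]},{"grip":0.4,"translation":[0,0,0],"dr":[-9.947,0,0]},{"grip":0.4,"translation":[0,0,0],"dr":[-9.947,0,0]},{"grip":0.4,"translation":[0,0,0],"dr":[-9.947,0,0]},{"grip":0.4,"translation":[0,0,0],"dr":[-9.947,0,0]},{"grip":0.4,"translation":[0,0,0],"dr":[-9.947,0,0]},{"grip":0.4,"translation":[0,0,0],"dr":[-9.947,0,0]},{"grip":0.4,"translation":[0,0,0],"dr":[-9.947,0,0]},{"grip":0.4,"translation":[0,0,0],"dr":[-9.947,0,0]},{"grip":0.4,"translation":[0,0,0],"dr":[-9.947,0,0]},{"grip":0.4,"translation":[0,-0.0163,-0.0388],"dr":[0,0,0]},{"grip":0.4,"translation":[0,-0.0163,-0.0388],"dr":[0,0,0]},{"grip":0.4,"translation":[0,-0.0163,-0.0388],"dr":[0,0,0]},{"grip":0.4,"translation":[0,-0.0163,-0.0388],"dr":[0,0,0]},{"grip":0.4,"translation":[0,-0.0163,-0.0388],"dr":[0,0,0]},{"grip":0.4,"translation":[0,0,0],"dr":[0,0,0]},{"grip":0.4,"translation":[0,0,0],"dr":[0,0,0]}]' 30
python3 -c "
from h import *
st();sst();plan(S(.049,.0535,.19),96.48)"
```

```text
time: 85.85
eef_pos: [0.5536, -0.4683, 0.236]
ee_rot: [-99.4, 90.0, -2.4]
force: [0.4, -0.2, -1.9]
grip_width: 0.046
t 85.85 pos [ 0.5536 -0.4683  0.236 ] jaw 96.93 xaxis [ 0. -0. -1.] F [ 0.4 -0.2 -1.9] w 0.046 q [ 64.  45. -56.  70.  36.  83. 109.]
TCP stn x 0.0430 y 0.0571 z 0.2360
turn [ 0.45 -0.    0.02] | shift before turn [46.   3.7 -6. ] | after turn [46.   3.7 -6. ]
```

```bash
python3 -m inch '[{"grip":0.4,"translation":[0.02,0.0037,-0.006],"dr":[0.45,0,0]},{"grip":0.4,"translation":[0.025,0,0],"dr":[0,0,0]},{"grip":0.4,"translation":[0,0,0],"dr":[0,0,0]},{"grip":0.4,"translation":[0,0,0],"dr":[0,0,0]}]' 30
python3 -c "
from h import *
st();sst();plan(S(.0485,.0535,.106),96.48)"
```

```text
time: 86.35
eef_pos: [0.5504, -0.4761, 0.1911]
ee_rot: [-156.2, 89.9, -59.8]
force: [-0.4, -0.3, -3.0]
grip_width: 0.0458
t 86.35 pos [ 0.5504 -0.4761  0.1911] jaw 96.4 xaxis [ 0.001 -0.001 -1.   ] F [-0.4 -0.3 -3. ] w 0.0458 q [ 64.  47. -55.  73.  38.  79. 107.]
TCP stn x 0.0504 y 0.0531 z 0.1911
turn [-0.08 -0.07  0.03] | shift before turn [85.1 -0.3  2. ] | after turn [85.1 -0.4  1.9]
```

```bash
python3 -m inch '[{"grip":0.4,"translation":[0.03,0,0.003],"dr":[0,0,0]},{"grip":0.4,"translation":[0.03,0,0],"dr":[0,0,0]},{"grip":0.4,"translation":[0.012,0,0],"dr":[0,0,0]},{"grip":0.4,"translation":[0,0,0],"dr":[0,0,0]},{"grip":0.4,"translation":[0,0,0],"dr":[0,0,0]}]' 30
python3 -c "
from h import *
st();sst()"
python3 -m inch '[{"grip":0.4,"translation":[0.006,0,0],"dr":[0,0,0]},{"grip":0.4,"translation":[0.004,0,0],"dr":[0,0,0]},{"grip":0.4,"translation":[0.002,0,0],"dr":[0,0,0]},{"grip":0.4,"translation":[0,0,0],"dr":[0,0,0]}]' 30
python3 -c "
from h import *
st();sst()"
```

```text
time: 86.98
eef_pos: [0.5511, -0.4735, 0.1203]
ee_rot: [-137.7, 89.8, -41.3]
force: [0.3, -0.4, -2.3]
grip_width: 0.0457
t 86.97 pos [ 0.5511 -0.4735  0.1203] jaw 96.39 xaxis [ 0.002 -0.002 -1.   ] F [ 0.3 -0.4 -2.3] w 0.0457 q [ 64.  50. -54.  78.  41.  72. 105.]
TCP stn x 0.0479 y 0.0540 z 0.1203
time: 87.48
eef_pos: [0.5501, -0.4733, 0.1063]
ee_rot: [174.5, 89.9, -89.1]
force: [-0.1, -0.6, -2.8]
grip_width: 0.0458
t 87.47 pos [ 0.5501 -0.4733  0.1063] jaw 96.4 xaxis [ 0.    -0.001 -1.   ] F [-0.1 -0.6 -2.8] w 0.0458 q [ 64.  51. -53.  78.  41.  71. 104.]
TCP stn x 0.0476 y 0.0530 z 0.1063
```

```bash
python3 -m inch '[{"grip":0.4,"translation":[0.001,0,0],"dr":[0,0,0]},{"grip":0.4,"translation":[0.0005,0,0],"dr":[0,0,0]},{"grip":0.4,"translation":[0,0,0],"dr":[0,0,0]}]' 30
python3 -m inch '[{"grip":0.56,"translation":[0,0,0],"dr":[0,0,0]},{"grip":0.56,"translation":[0,0,0],"dr":[0,0,0]},{"grip":0.56,"translation":[0,0,0],"dr":[0,0,0]},{"grip":0.56,"translation":[-0.03,0,0],"dr":[0,0,0]},{"grip":0.56,"translation":[-0.05,0,0],"dr":[0,0,0]},{"grip":0.56,"translation":[-0.06,0,0],"dr":[0,0,0]},{"grip":0.56,"translation":[-0.03,0,0.04],"dr":[0,0,0]},{"grip":0.56,"translation":[0,0.015,0.045],"dr":[0,0,0]},{"grip":0.56,"translation":[0,0.015,0.045],"dr":[0,0,0]},{"grip":0.56,"translation":[0,0.015,0.045],"dr":[0,0,0]},{"grip":0.56,"translation":[0,0.015,0.045],"dr":[0,0,0]},{"grip":0.56,"translation":[0,0.01,0.045],"dr":[0,0,0]},{"grip":0.56,"translation":[0,0,0.03],"dr":[0,0,0]},{"grip":0.56,"translation":[0,0,0],"dr":[0,0,0]},{"grip":0.56,"translation":[0,0,0],"dr":[0,0,0]}]' 30
python3 - <<'E'
import c
from h import *
st()
im=snap('top','top7'); print([(p,a,atz('top',p,.15)[:2].round(4)) for p,a in c.orange(im)])
s=snap('side','s7')
A=cv2.resize(im[175:285,340:500],None,fx=5,fy=5,interpolation=cv2.INTER_CUBIC)[:, :800]
cv2.imwrite('pics/f.png',np.vstack([cv2.resize(A,(480,330)),cv2.resize(s[150:220,290:390],(480,270),interpolation=cv2.INTER_CUBIC)]))
E
```

```text
time: 87.85
eef_pos: [0.5504, -0.4734, 0.1058]
ee_rot: [-156.2, 89.9, -59.8]
force: [-2.3, 1.6, 5.0]
grip_width: 0.0458
time: 89.72
eef_pos: [0.4482, -0.1887, 0.2748]
ee_rot: [-161.3, 89.9, -64.9]
force: [-0.6, 0.4, 0.0]
grip_width: 0.0515
t 89.72 pos [ 0.4482 -0.1887  0.2748] jaw 96.35 xaxis [ 0.001 -0.002 -1.   ] F [-0.6  0.4  0. ] w 0.0515 q [ 68.  22. -68. 101.  22.  71.  91.]
[([465.1, 207.4], 29, array([ 0.5502, -0.4712])), ([437.6, 211.4], 27, array([ 0.5399, -0.3975])), ([455.0, 249.5], 30, array([ 0.4377, -0.4408]))]
```

View pics/f.png

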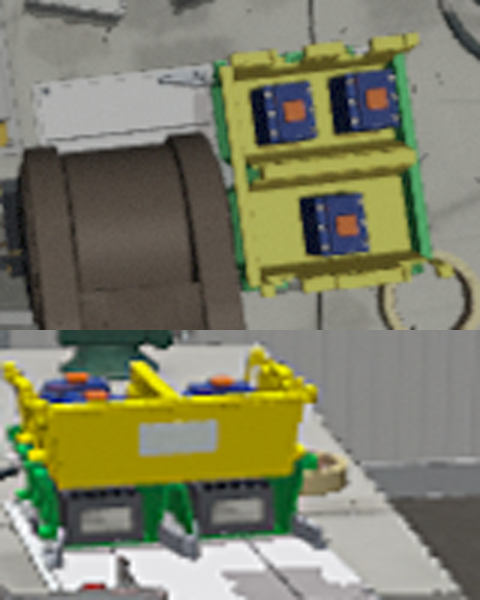

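```bash
python3 -c "
from plant import manip
print(manip.sign_off())"
```

```text
the job is handed in; nothing more can be done
None
```

The whole job was done in the order asked and handed in at about 90 s of robot time.

**What was done**
- **Yellow tote off:** I lifted it out of the green one and set it on the bench.
- **Modules in:** There were six. I squared each row with the jaws and pushed it into the green tote as one block.
- **Stacking:** I turned the yellow tote half round and stacked it. It touched down at a TCP height of 121.9 mm, and 121.9 mm was predicted.
- **Contactors:** All three stand in the yellow lanes, two in the far lane and one in the near lane.

**Last checks**
- **Modules:** Before stacking, the wrist camera showed all six modules inside and square, with their rear faces about 10 mm past the mouth.
- **Final pictures:** The yellow tote sits level on the green one. All three contactors are upright, and their plungers measured within about 2 mm of where I put them.
- **Not re-checked:** I did not re-measure the driver and the tub at the end. They were clear of every move.

**What went wrong**
- **Slip on one module:** A sideways move was cut short, so the open fingers came down on one far-lane module. The wrist force read 83 N (the limit is 120 N) and the module turned about 38°. I gripped it and turned it square on the deck without lifting it, then pushed the row in normally.
- **Small measuring disagreement:** Different features put the green tote's position along the push direction 1 to 4 mm apart. I used a value in between, and the lugs went into the seats at the first try.

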